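Restock the laundry soap

ROBOT

A 6-joint arm with a two-finger parallel gripper is mounted at the origin on the work surface. World frame = base frame: x ahead of the robot, y to its left, z up, the work surface at z = 0. Lengths are in m, angles in rad, forces in N, time in s.
With the tool pointing down it reaches from about 0.25 to 0.775 m from the base axis. Payload 4 kg.
Tool frame: the origin (TCP) lies on the centre line of the jaws, within the pads' length; the fingertips stand 25 mm ahead of it and the grasp point (between the pads) lies 6 mm ahead of it; z points along the fingers, y is the line along which they close (so a half turn about z gives the same grasp; the last joint's range is limited). The gripper opens to 94 mm and grips with 3 to 60 N. Pads are 16 mm wide; open, the fingers measure 119 mm over their backs; the gripper's body (75 mm by 177 mm) begins 78 mm behind the grasp point.
Start: joints at [1.23, 0.087, 1.371, -0, 1.684, -0.103], TCP at [0.13, 0.535, 0.231] pointing down, gripper open.
Joint ranges: [-3.1, 3.1], [-0.76, 2.03], [0.27, 2.55], [-1.08, 4.22], [0.17, 2.65], [-2.57, 2.57]. Speed limits (rad/s): [2.79, 2.79, 3.14, 3.14, 3.14, 3.14].

INTERFACE

Orientations are given as [roll, pitch, yaw] about the fixed x, y, z axes, in that order (R = Rz(yaw) Ry(pitch) Rx(roll)).
In Python, from bench import robot, imaging gives the robot as it stands. The module is installed in compiled form; this text tells all that it offers.
- The arm moves only by the tool drive_tool, never from a script. Its argument "series" is a list of rows, each a list of 3 entries, a list of its own where there are three numbers: the finger opening in m, from 0 to 0.094, then the shift along the tool's x, y, z in m, then the turn, a rotation vector about the tool's x, y, z in rad. A call has 1 to 5 rows; each row is the pose to reach, as a shift and turn from the pose commanded when the call began, along the tool's axes at that moment; what a row does not reach only later rows make up. A row lasts 1/8 s, in which the tool goes at most 62.5 mm and 10.7 degrees, less where a joint would pass 70% of its speed; a pose out of reach is approached as far as the arm can. A call with a gripper value outside its range is refused whole. The fingers move at their own pace and stop on an object; the grip force is fixed at half the most. Time passes only in rows, so rows that repeat a pose let the fingers close. It gives the time, the measured TCP pose, the force, the opening and the grip force at its end, in the units of the state.
- robot.get_obs(): the state, without advancing time (a new reading comes with each control period).
- imaging.snapshot(name): name is "scene" or "top" or "wrist"; returns the picture (480x640x3 uint8, red, green, blue); there is no depth.
- imaging.get_calibration(name): a dict with "intrinsics" (3x3 intrinsics, pixels), "position" and "rotation" of the camera in the world. Camera axes: x right, y up, looking along -z (the intrinsics and any distortion apply to the point x, -y, -z); pixel columns grow to the right and rows downward; lengths in m; the calibration is good to about 2 mm. A picture is of the moment at which its call begins: read the wrist's pose just before it. get_calibration takes no time and is no camera call; for the wrist camera it gives the pose at the moment of the call.
- robot.close_job(): hands the job in; it is judged then, once.
The state is a dict: "time": time; "joint_positions": joint angles; "qvel": joint speeds; "joint_torque": joint torques, N m; "tool_pos": TCP position; "ee_rot": TCP orientation; "wrist_force": force on the tool from outside, world axes, zero at the start; "wrist_torque": the same for the moment, N m; "width": finger opening in m; "finger_force": force on a finger pad.
Only numpy, scipy, OpenCV 4.12 (cv2) and the standard library are available. Lean on these libraries where they do the work, as an engineer would, in place of code of your own. Each camera call takes 0.05 s, during which the arm holds its last target. There are 200 camera calls.

TASK

Restock the soap over the washing machine. Load every soap cake lying out into the spring-loaded dispenser, flat, one on another, pressing each one down until the catches snap out over it; and make up the soap dish as a neat centred stack: the slotted wooden drainer on the dish's floor, the thick soap block on the drainer, and the wooden cover on the block, knob up. Leave the spray bottle, caddy, scraper and orange bottle where they stand.

Things in the scene. Friction and masses are not known exactly. Their poses are not given: they have to be found in the camera images.
- dispenser: spring-loaded soap dispenser of steel and aluminium, screwed to the shelf: base plate 112 mm wide, an open cage of six upright bars about the vertical axis (inner radius 33 mm, 2 mm play about a cake), a collar on top, in all 141 mm high. Origin on the axis at the underside of the base (shelf level), z up. It holds up to four cakes, with 7 mm of travel to spare
- dispenser_mouth (a point): centre of the dispenser's mouth at rim level, 141 mm above the dispenser's origin. The mouth narrows like a funnel from radius 39 mm at the rim (42 mm outside) to 33 mm at 6 mm below. A cake set flat in it comes to rest on the sloped tops of the catches, underside 10 mm below the rim, the upper half of the cake standing 11 mm clear of the rim
- catch_level (a point): point on the axis level with the flat undersides of three sprung catches that stand 6 mm into the bore (noses at radius 27 mm), 19 mm below the rim. A cake pressed straight down in its middle (mostly 6 to 20 N) pushes them aside; once its top is 1 to 5 mm below this level they snap out over it, and it stays under them, top at this level (origin 100 mm above the dispenser's)
- platform (a joint): how far the dispenser's sprung platform has sunk, m: 0 when empty (platform just under the catches), about 0.022 more for each cake held under the catches, 0.0955 at the stop; its spring pushes up with 3.5 N at 0 and 8 N fully down
- cake1: round cake of hard soap, 62 mm in diameter and 22 mm thick, plain cylinder, about 70 g; origin at the centre of its underside, z up. All cakes are alike; three or four of them are there (None if absent)
- cake2: round cake of hard soap, 62 mm in diameter and 22 mm thick, plain cylinder, about 70 g; origin at the centre of its underside, z up. All cakes are alike; three or four of them are there (None if absent)
- cake3: round cake of hard soap, 62 mm in diameter and 22 mm thick, plain cylinder, about 70 g; origin at the centre of its underside, z up. All cakes are alike; three or four of them are there (None if absent)
- cake4: round cake of hard soap, 62 mm in diameter and 22 mm thick, plain cylinder, about 70 g; origin at the centre of its underside, z up. All cakes are alike; three or four of them are there (None if absent)
- dish: round white ceramic soap dish, loose, 152 mm wide, 14 mm high, 0.5 kg; flat inner floor, 120 mm wide, 5 mm above its origin; origin at the centre of its underside, z up
- drainer: flat slotted wooden disc, 66 mm in diameter and 10 mm thick, the bottom layer in the dish; origin at the centre of its underside, z up
- block: thick round block of laundry soap, 54 mm in diameter and 40 mm high, about 110 g, clearly taller and narrower than the cakes; origin at the centre of its underside, z up
- cover: wooden dust cover: flat disc 66 mm in diameter and 8 mm thick with a round knob 20 mm in diameter standing 18 mm high in the middle of its top; origin at the centre of the disc's underside, z up (knob side)
- spray: frosted glass spray bottle, 72 mm wide, 209 mm high; bystander, origin at the centre of its underside
- caddy: green plastic caddy with divided slots, 150 x 180 x 80 mm (long side along its y) with a handle 150 mm high; bystander, origin at the centre of its underside
- scraper: small steel scraper lying flat, 190 mm long, handle to its -x; bystander, origin about the middle of its length
- orange: orange bottle with a white twist cap, 80 mm wide, 189 mm high; bystander, origin at the centre of its underside
Mind the look-alikes: they are no part of the job. Leave any green or purple look-alike of the cover alone.

How it is judged:
By the outcome, as a careful person would: the job done as asked, in the order asked, and still so for the second after the job is handed in, with the robot touching nothing.
Of cake1, cake2, cake3, cake4 only 3 to 4 are there at a start; the rules pass over those that are not, and their reading is None.
At some moment in a run one of cake1, cake2, cake3, cake4 may be knocked a few centimetres aside while the robot is not near it.
Once in a run the grip may slacken for a moment while it holds something.
It also fails if it takes over 210 s, if anything falls off the work surface, if the arm or the gripper's body presses on something with over 40 N, if the wrist force passes 120 N, or if a joint passes its speed limit or range.

## Working session

There is one attempt and no reset: what is moved stays moved. The work goes in short steps, Python scripts to look and compute and a tool call to move; the robot and the scene stay as the last step left them, time stands still between calls to the robot, and variables do not carry over. Pictures are saved under pics/ and viewed, at most 14 in all, crops included, and the job is handed in when it is done.

Besides the shell and the picture viewer there is one more tool, called after "Call:" by a JSON object that holds its "api" and its "payload". drive_tool: Moves the arm, as the interface text tells. Its arguments: {"type":"object","properties":{"series":{"type":"array"}},"required":["series"]}

```bash
mkdir -p pics; ls; cat > h.py <<'E'
import numpy as np, cv2
from bench import robot, imaging
def ray(name,u,v,cal=None):
    c=cal or imaging.get_calibration(name)
    K=np.array(c["intrinsics"]);p=np.array(c["position"]);R=np.array(c["rotation"])
    if R.shape!=(3,3):
        print("rot",R)
    d=np.linalg.solve(K,[u,v,1.]);d=R@np.array([d[0],-d[1],-d[2]])
    return p,d
def hit(name,u,v,z,cal=None):
    p,d=ray(name,u,v,cal);return p+d*(z-p[2])/d[2]
def proj(name,X,cal=None):
    c=cal or imaging.get_calibration(name)
    q=np.array(c["rotation"]).T@(np.array(X)-c["position"]);q=np.array(c["intrinsics"])@[q[0],-q[1],-q[2]]
    return q[:2]/q[2]
def snap(name,f):
    im=imaging.snapshot(name);cv2.imwrite(f"pics/{f}.png",im[:,:,::-1]);return im
E
python3 - <<'E'
from h import *
for n in ["scene","top","wrist"]:
    c=imaging.get_calibration(n);print(n,{k:np.round(v,3).tolist() if not isinstance(v,str) else v for k,v in c.items()})
snap("scene","s0");snap("top","t0")
print(robot.get_obs())
E
```

```text
pics
scene {'intrinsics': [[487.52, 0.0, 322.37], [0.0, 487.52, 233.457], [0.0, 0.0, 1.0]], 'position': [1.187, -1.018, 0.909], 'rotation': [0.978, -0.021, 0.569]}
top {'intrinsics': [[476.753, 0.0, 319.863], [0.0, 476.753, 237.32], [0.0, 0.0, 1.0]], 'position': [0.388, -0.014, 1.3], 'rotation': [0.136, 0.029, -1.595]}
wrist {'intrinsics': [[424.417, 0.0, 316.837], [0.0, 424.417, 244.871], [0.0, 0.0, 1.0]], 'position': [0.049, 0.553, 0.384], 'rotation': [-0.286, 0.002, 1.334]}
{'time': 0.1, 'joint_positions': array([ 1.22988533e+00,  8.78637373e-02,  1.37206289e+00, -2.85258466e-05,
        1.68360649e+00, -1.03101434e-01]), 'qvel': array([-0.00128252, -0.00333471, -0.00314454,  0.00042297,  0.00197206,
        0.00065675]), 'joint_torque': array([ 1.22646867e-03, -3.41249299e+01, -3.03302658e+01,  7.19061820e-02,
        3.04320536e-02, -8.69444216e-05]), 'tool_pos': array([0.12943322, 0.53410321, 0.22945108]), 'ee_rot': array([-3.13965958e+00, -1.71509704e-04,  2.90377974e+00]), 'wrist_force': array([ 0.42652922,  0.78335423, -0.76280599]), 'wrist_torque': array([ 0.02266511,  0.01273333, -0.03354677]), 'finger_force': 0.0, 'width': 0.0937277026397068}
```

```bash
sed -i 's/^from bench.*/&\nfrom scipy.spatial.transform import Rotation as Ro/; s/R=np.array(c\["rotation"\])$/R=Ro.from_euler("xyz",c["rotation"]).as_matrix()/; s/np.array(c\["rotation"\]).T@/Ro.from_euler("xyz",c["rotation"]).as_matrix().T@/' h.py; sed -i '/if R.shape/,+1d' h.py; cat h.py|head -12
```

```text
import numpy as np, cv2
from bench import robot, imaging
from scipy.spatial.transform import Rotation as Ro
def ray(name,u,v,cal=None):
    c=cal or imaging.get_calibration(name)
    K=np.array(c["intrinsics"]);p=np.array(c["position"]);R=Ro.from_euler("xyz",c["rotation"]).as_matrix()
    d=np.linalg.solve(K,[u,v,1.]);d=R@np.array([d[0],-d[1],-d[2]])
    return p,d
def hit(name,u,v,z,cal=None):
    p,d=ray(name,u,v,cal);return p+d*(z-p[2])/d[2]
def proj(name,X,cal=None):
    c=cal or imaging.get_calibration(name)
```

View pics/t0.png

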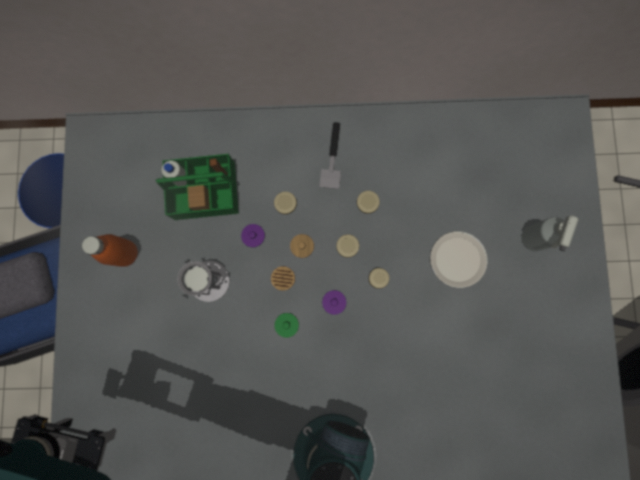

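View pics/s0.png

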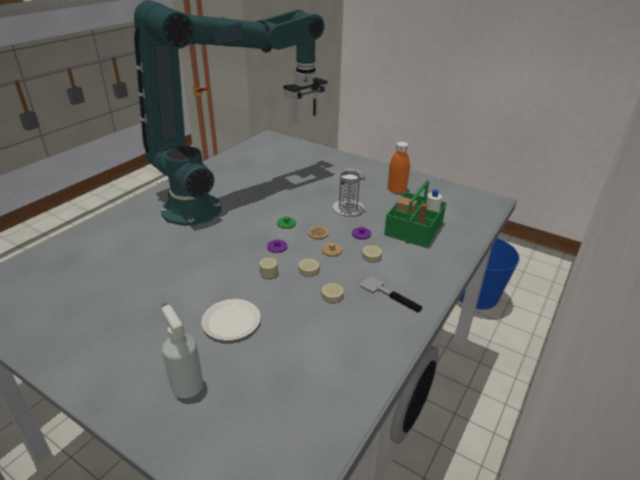

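Top view: three cakes at (285,203), (368,202), (347,245), block (379,278), cover (302,245), drainer (283,279), dish (459,259), dispenser (200,278). Measuring them.

```bash
cat > m.py <<'E'
from h import *
def tan(im,lo,hi,win=None,amin=150):
    h=cv2.cvtColor(im,cv2.COLOR_RGB2HSV);m=cv2.inRange(h,lo,hi)
    m=cv2.morphologyEx(m,cv2.MORPH_CLOSE,np.ones((7,7)))
    cs,_=cv2.findContours(m,cv2.RETR_EXTERNAL,cv2.CHAIN_APPROX_NONE);out=[]
    for c in cs:
        if cv2.contourArea(c)<amin: continue
        (u,v),ax,an=cv2.fitEllipse(c);out.append((u,v,ax,cv2.contourArea(c)))
    return out
E
python3 - <<'E'
from m import *
im=imaging.snapshot("top");np.save("t.npy",im)
h=cv2.cvtColor(im,cv2.COLOR_RGB2HSV)
for n,u,v in [("c",285,203),("c",368,202),("c",347,245),("b",379,278),("cov",298,240),("dr",283,279),("dish",459,259),("disp",200,278),("bg",420,300),("dispbase",215,290)]: print(n,h[v,u],im[v,u])
for a in tan(im,(8,35,70),(35,255,255)):
    print(np.round(a[:2],1),np.round(a[2],1),a[3],[np.round(hit("top",a[0],a[1],z)[:2],4).tolist() for z in (.01,.022,.04)])
for a in tan(im,(0,0,165),(180,50,255)):
    print("W",np.round(a[:2],1),np.round(a[2],1),a[3],[np.round(hit("top",a[0],a[1],z)[:2],4).tolist() for z in (.014,.1,.141)])
cv2.imwrite("pics/tc.png",cv2.resize(im[170:330,150:400,::-1],None,fx=3.2,fy=3.2,interpolation=cv2.INTER_CUBIC))
E
```

```text
c [ 23  68 131] [131 123  96]
c [ 22  71 132] [132 122  95]
c [ 23  68 136] [136 128 100]
b [ 22  67 140] [140 130 103]
cov [ 18 116 125] [125 102  68]
dr [ 16 118 102] [102  80  55]
dish [ 23  26 167] [167 163 150]
disp [ 30  16 162] [162 162 152]
bg [75  5 94] [92 94 93]
dispbase [  0   5 143] [143 140 140]
[378.6 277.8] [20.2 20.3] 320.0 [[0.4511, -0.1361], [0.4506, -0.135], [0.4497, -0.1333]]
[282.4 278. ] [24.6 25.1] 482.0 [[0.4575, 0.1235], [0.4569, 0.1222], [0.4559, 0.1203]]
[347.4 245.4] [22.5 22.6] 397.0 [[0.5412, -0.0549], [0.5398, -0.0546], [0.5377, -0.054]]
[113.5 251.3] [31.  44.1] 941.0 [[0.5431, 0.589], [0.5416, 0.5834], [0.5394, 0.575]]
[301.6 245.5] [24.2 24.4] 461.0 [[0.5445, 0.0698], [0.5431, 0.069], [0.5409, 0.0678]]
[284.9 202.4] [21.9 22.3] 381.5 [[0.6659, 0.1138], [0.6633, 0.1126], [0.6595, 0.1108]]
[367.7 201.6] [22.2 22.6] 391.0 [[0.6612, -0.1149], [0.6587, -0.1139], [0.6548, -0.1125]]
[196.2 196.4] [18.4 24.7] 332.0 [[0.6908, 0.3611], [0.688, 0.3576], [0.6837, 0.3523]]
W [457.6 259.2] [40.1 41.8] 1313.0 [[0.4953, -0.3489], [0.4881, -0.3265], [0.4847, -0.3158]]
```

View pics/tc.png

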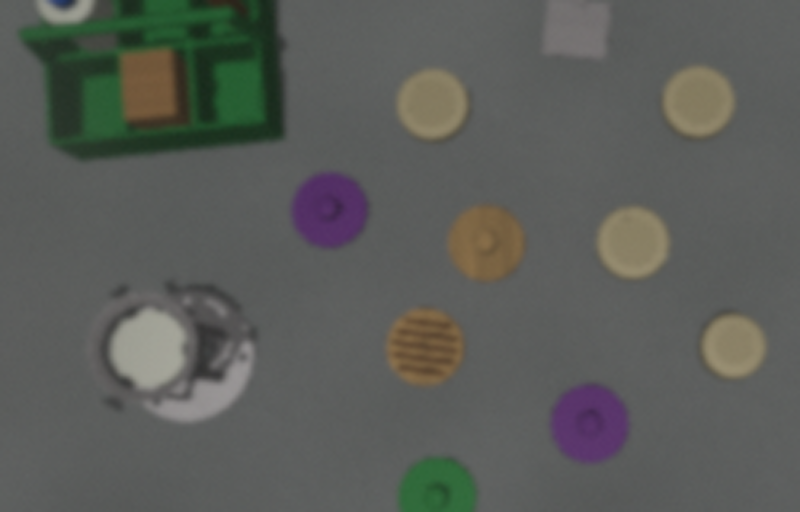

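```bash
cat >> h.py <<'E'
def go(x,y,z,yaw=np.pi):
    o=robot.get_obs();R=Ro.from_euler("xyz",o["ee_rot"]);T=Ro.from_euler("xyz",[np.pi,0,yaw])
    d=R.inv().apply(np.array([x,y,z])-o["tool_pos"])
    print("t",round(o["time"],2),"pos",np.round(o["tool_pos"],4),"shift",np.round(d,4),"rot",np.round((R.inv()*T).as_rotvec(),4),"w",round(o["width"],4),"F",np.round(o["wrist_force"],1))
E
python3 - <<'E'
from h import *
print(hit("top",196.9,279,.141),hit("top",210,281,0))
# scene triangulation of dispenser rim ~ (350,176)
print(hit("scene",349.5,176,.141),hit("scene",348,209,0))
go(.42,.34,.33)
E
```

```text
[0.45345286 0.31901403 0.141     ] [0.45504742 0.32335992 0.        ]
[0.47191055 0.30159812 0.141     ] [0.46598042 0.3156152  0.        ]
t 0.15 pos [0.1294 0.5342 0.2296] shift [-0.3281 -0.1204 -0.1003] rot [-0.0016 -0.0004 -0.2377] w 0.0941 F [0.5 0.2 0.1]
```

Call:
{"api": "drive_tool", "payload": {"series": [[0.094,[-0.03,-0.01,-0.06],[0,0,-0.12]],[0.094,[-0.09,-0.03,-0.1],[0,0,-0.237]],[0.094,[-0.15,-0.05,-0.1],[0,0,-0.237]],[0.094,[-0.21,-0.08,-0.1],[0,0,-0.237]],[0.094,[-0.26,-0.1,-0.1],[0,0,-0.237]]]}}

```text
time: 0.78
tool_pos: [0.351, 0.3813, 0.3305]
ee_rot: [3.141, 0.0, 3.141]
wrist_force: [0.4, 0.9, -0.2]
width: 0.0939
finger_force: 0.0
```

Call:
{"api": "drive_tool", "payload": {"series": [[0.094,[-0.06,-0.01,0],[0,0,0]],[0.094,[-0.06,-0.02,0],[0,0,0]],[0.094,[-0.06,-0.02,0],[0,0,0]],[0.094,[-0.06,-0.02,0],[0,0,0]]]}}

```text
time: 1.27
tool_pos: [0.4086, 0.3632, 0.331]
ee_rot: [3.141, 0.001, -3.141]
wrist_force: [-0.4, 0.2, -0.3]
width: 0.0943
finger_force: 0.0
```

```bash
python3 - <<'E'
from h import *
go(.42,.34,.33)
snap("wrist","w0"); c=imaging.get_calibration("wrist");print(c)
for X in [(.455,.321,.141),(.455,.321,0.)]: print(proj("wrist",X))
E
```

```text
t 1.27 pos [0.4086 0.3632 0.331 ] shift [-0.0114 -0.0232  0.001 ] rot [0.001  0.0005 0.0009] w 0.0943 F [-0.4  0.2 -0.3]
{'intrinsics': array([[424.41697945,   0.        , 316.83658897],
       [  0.        , 424.41697945, 244.8712875 ],
       [  0.        ,   0.        ,   1.        ]]), 'position': array([0.32551423, 0.36190541, 0.48576035]), 'rotation': array([-2.86586239e-01, -7.38908762e-04,  1.57324795e+00])}
[268.90189099 275.68179124]
[281.71581051 233.7242068 ]
```

View pics/w0.png

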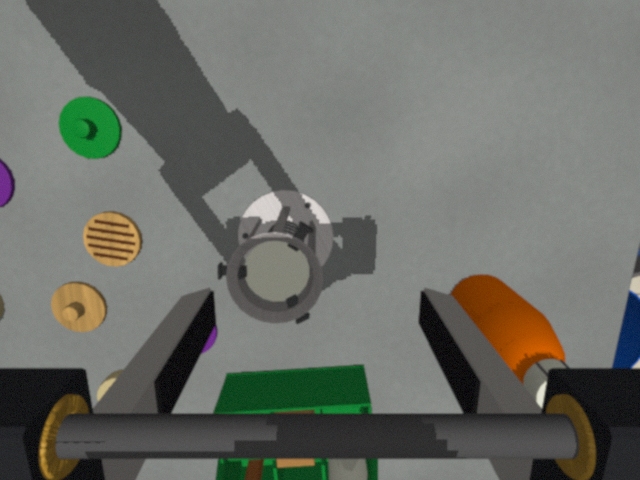

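```bash
python3 - <<'E'
from h import *
im=cv2.imread("pics/w0.png");c=imaging.get_calibration("wrist")
g=cv2.resize(cv2.cvtColor(im,cv2.COLOR_BGR2GRAY)[210:345,200:350],None,fx=4,fy=4,interpolation=cv2.INTER_CUBIC)
h=cv2.cvtColor(im,cv2.COLOR_BGR2HSV);print(h[270,276],h[277,236],h[277,318],im[277,225:245].mean(1).round(),im[277,310:330].mean(1).round())
for lo,hi in ((110,160),(160,215)):
    r=cv2.HoughCircles(g,cv2.HOUGH_GRADIENT,1,5,param1=80,param2=20,minRadius=lo,maxRadius=hi)
    if r is None: continue
    for a in r[0][:5]:
        u,v=(a[0]+.5)/4+199.5,(a[1]+.5)/4+209.5
        print(u,v,a[2]/4,hit("wrist",u,v,.141,c),hit("wrist",u,v,.1,c))
cv2.imwrite("pics/wc.png",g)
E
```

```text
[ 35  23 133] [ 8 12 84] [10  9 83] [120. 101.  88.  86.  83.  85.  86.  84.  81.  84.  86.  82.  70.  54.
  41.  43.  44.  44.  48.  61.] [71. 68. 68. 75. 78. 83. 86. 86. 81. 85. 85. 86. 86. 79. 76. 76. 79. 74.
 76. 77.]
```

View pics/wc.png

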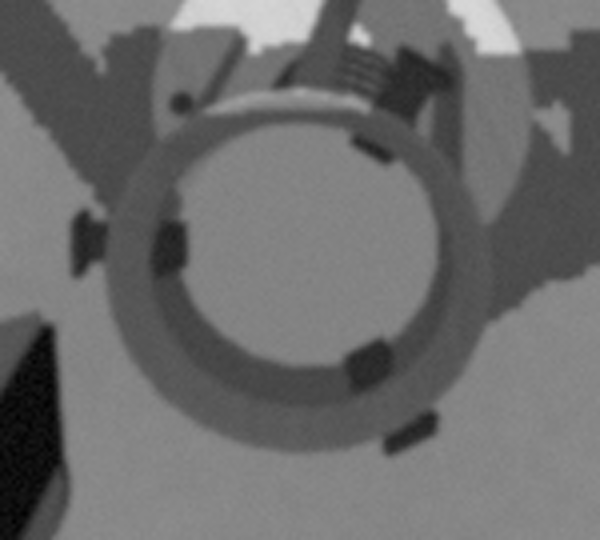

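```bash
python3 - <<'E'
from h import *
print(hit("wrist",274.9,277.5,.141),hit("wrist",112,238.5,.008),hit("wrist",79,305.5,.006))
print(hit("wrist",288,235,.0))
go(.54,-.0546,.09)
E
```

```text
[0.45666703 0.32614694 0.141     ] [0.45908509 0.12334638 0.008     ] [0.5452761  0.07032995 0.006     ]
[0.4565473  0.32841363 0.        ]
t 1.32 pos [0.4085 0.3634 0.3311] shift [-0.1308 -0.4184  0.2408] rot [0.001  0.0008 0.0013] w 0.0939 F [ 0.9 -0.2  0.1]
```

Call:
{"api": "drive_tool", "payload": {"series": [[0.094,[-0.03,-0.04,0],[0,0,0]],[0.094,[-0.07,-0.085,0.01],[0,0,0]],[0.094,[-0.11,-0.13,0.03],[0,0,0]],[0.094,[-0.15,-0.175,0.06],[0,0,0]],[0.094,[-0.19,-0.21,0.09],[0,0,0]]]}}

```text
time: 1.95
tool_pos: [0.5975, 0.1548, 0.2431]
ee_rot: [3.141, 0.003, -3.14]
wrist_force: [0.9, -0.2, -0.0]
width: 0.0943
finger_force: 0.0
```

Call:
{"api": "drive_tool", "payload": {"series": [[0.094,[-0.04,-0.025,0.05],[0,0,0]],[0.094,[-0.065,-0.04,0.09],[0,0,0]],[0.094,[-0.065,-0.04,0.11],[0,0,0]],[0.094,[-0.065,-0.04,0.11],[0,0,0]]]}}

```text
time: 2.45
tool_pos: [0.6601, 0.1163, 0.1309]
ee_rot: [3.141, -0.004, -3.141]
wrist_force: [0.7, 0.7, 1.0]
width: 0.0939
finger_force: 0.0
```

```bash
cat >> m.py <<'E'
def look(name="wrist",zs=(.022,),lo=(8,35,60),hi=(35,255,255),amin=300,keep=None):
    c=imaging.get_calibration(name);im=imaging.snapshot(name);r=[]
    for a in tan(im,lo,hi,amin=amin):
        P=[hit(name,a[0],a[1],z,c)[:2] for z in zs]
        if keep is None or np.hypot(*(P[0]-keep))<.08: print(np.round(a[:2],1),np.round(a[2],1),int(a[3]),*[np.round(p,4) for p in P])
    return im
E
python3 - <<'E'
from m import *
go(.6633,.1126,.0375)
print(proj("wrist",(.6633,.1126,.022)))
im=look(zs=(.022,.011));cv2.imwrite("pics/w1.png",im[:,:,::-1])
E
```

```text
t 2.45 pos [0.6601 0.1163 0.1309] shift [-0.0036 -0.0037  0.0934] rot [ 0.0004 -0.004   0.0008] w 0.0939 F [0.7 0.7 1. ]
[312.94942345 258.25493457]
[571.3 437.6] [42.9 86.3] 1936 [0.8034 0.3051] [0.8128 0.313 ]
[ 62.2 437.8] [42.9 86.6] 1958 [ 0.8042 -0.0744] [ 0.8137 -0.0823]
[312.5 258.6] [92.5 93.4] 6787 [0.6635 0.1123] [0.6671 0.1122]
[ 12.6 251.6] [31.7 83.1] 1712 [ 0.6591 -0.0827] [ 0.6625 -0.0909]
[241.5  67.1] [107.1 117.1] 9843 [0.5474 0.0714] [0.5462 0.0696]
[39.4 59.7] [ 93.8 122.8] 8517 [ 0.5437 -0.0445] [ 0.5423 -0.0512]
```

View pics/w1.png

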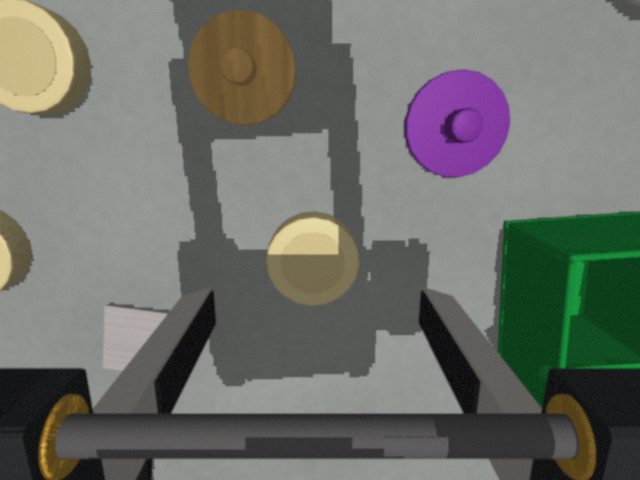

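Call:
{"api": "drive_tool", "payload": {"series": [[0.094,[-0.004,-0.004,0.05],[0,0.004,0]],[0.094,[-0.004,-0.004,0.094],[0,0.004,0]],[0.094,[-0.004,-0.004,0.094],[0,0.004,0]],[0.05,[-0.004,-0.004,0.094],[0,0.004,0]],[0.05,[-0.004,-0.004,0.094],[0,0.004,0]]]}}

```text
time: 3.12
tool_pos: [0.668, 0.1115, 0.0428]
ee_rot: [3.141, 0.003, 3.141]
wrist_force: [-0.3, -0.1, 1.4]
width: 0.0773
finger_force: 0.0
```

Call:
{"api": "drive_tool", "payload": {"series": [[0.05,[0,0,0],[0,0,0]],[0.05,[0,0,0],[0,0,0]],[0.05,[0,0,0],[0,0,0]]]}}

```text
time: 3.5
tool_pos: [0.6667, 0.1111, 0.0402]
ee_rot: [3.141, -0.001, 3.141]
wrist_force: [0.5, -0.0, 5.8]
width: 0.0612
finger_force: 30.0
```

Call:
{"api": "drive_tool", "payload": {"series": [[0.05,[0,0,-0.05],[0,0,0]],[0.05,[0,0,-0.11],[0,0,0]],[0.05,[0.02,0.02,-0.16],[0,0,0]],[0.05,[0.06,0.06,-0.19],[0,0,0]],[0.05,[0.1,0.1,-0.2],[0,0,0]]]}}

```text
time: 4.12
tool_pos: [0.5667, 0.2116, 0.2412]
ee_rot: [3.14, -0.0, 3.139]
wrist_force: [0.1, 0.6, 0.6]
width: 0.0612
finger_force: 30.0
```

Call:
{"api": "drive_tool", "payload": {"series": [[0.05,[0.04,0.04,0],[0,0,0]],[0.05,[0.075,0.08,0],[0,0,0]],[0.05,[0.1,0.105,0],[0,0,0]],[0.05,[0.11,0.115,0],[0,0,0]],[0.05,[0.11,0.115,0],[0,0,0]]]}}

```text
time: 4.75
tool_pos: [0.4567, 0.326, 0.239]
ee_rot: [-3.141, -0.004, -3.141]
wrist_force: [0.2, 0.3, -0.3]
width: 0.061
finger_force: 30.0
```

```bash
python3 - <<'E'
from m import *
go(.4566,.3265,.171)
c=imaging.get_calibration("wrist");im=snap("wrist","w2");print(proj("wrist",(.4566,.3265,.141),c))
E
```

```text
t 4.75 pos [0.4567 0.326  0.239 ] shift [-0.0001  0.0006  0.068 ] rot [-0.0007 -0.004   0.0001] w 0.061 F [ 0.2  0.3 -0.3]
[319.59958298 258.50822111]
```

View pics/w2.png

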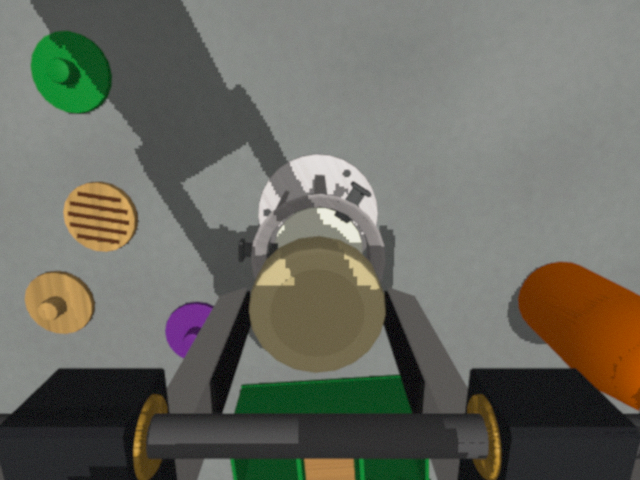

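Call:
{"api": "drive_tool", "payload": {"series": [[0.05,[-0.002,0.0005,0.04],[0,0.004,0]],[0.05,[-0.002,0.0005,0.066],[0,0.004,0]],[0.05,[-0.002,0.0005,0.067],[0,0.004,0]],[0.05,[-0.002,0.0005,0.067],[0,0.004,0]]]}}

```text
time: 5.3
tool_pos: [0.4597, 0.3258, 0.1732]
ee_rot: [-3.141, -0.007, 3.139]
wrist_force: [-0.3, -0.3, -0.5]
width: 0.0609
finger_force: 30.0
```

Call:
{"api": "drive_tool", "payload": {"series": [[0.08,[0,0,0],[0,0,0]],[0.08,[0,0,0],[0,0,0]],[0.08,[0,0,0],[0,0,0]],[0.08,[0,0,-0.03],[0,0,0]],[0.0,[0.002,0,-0.06],[0,0,0]]]}}

```text
time: 5.92
tool_pos: [0.4568, 0.3264, 0.2327]
ee_rot: [-3.141, -0.009, 3.141]
wrist_force: [0.3, 0.1, -0.1]
width: 0.0732
finger_force: 0.0
```

Call:
{"api": "drive_tool", "payload": {"series": [[0.0,[0,0,0],[0,0,0]],[0.0,[0,0,0],[0,0,0]],[0.0,[0,0,0],[0,0,0]]]}}

```text
time: 6.3
tool_pos: [0.4564, 0.3261, 0.2303]
ee_rot: [-3.14, -0.011, 3.141]
wrist_force: [-0.1, -0.0, -0.3]
width: 0.0436
finger_force: 0.0
```

```bash
python3 - <<'E'
from m import *
go(.4566,.3265,.180)
im=look(zs=(.153,),keep=np.array([.4566,.3265]));print(proj("wrist",(.4566,.3265,.153)));cv2.imwrite("pics/w3.png",im[:,:,::-1])
E
```

```text
t 6.3 pos [0.4564 0.3261 0.2303] shift [-0.0008  0.0005  0.0503] rot [-0.0016 -0.0109 -0.0007] w 0.0436 F [-0.1 -0.  -0.3]
[317.8 267.9] [103.7 104. ] 8460 [0.4547 0.3255]
[319.58569348 270.77865679]
```

View pics/w3.png

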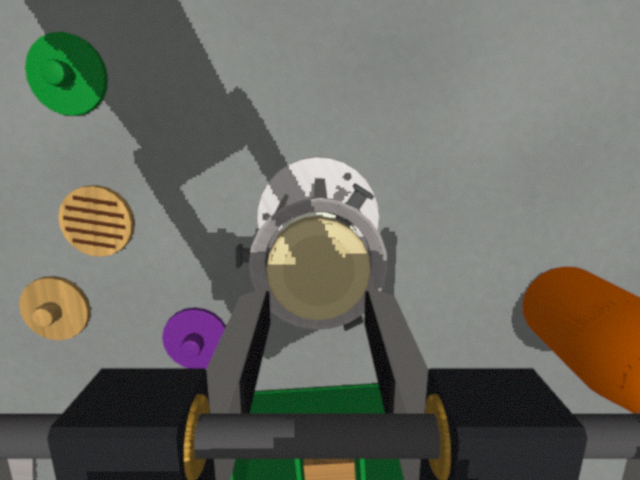

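Call:
{"api": "drive_tool", "payload": {"series": [[0.0,[0,0,0],[0,-0.011,0]],[0.0,[0,0,0.02],[0,-0.011,0]],[0.0,[0,0,0.04],[0,-0.011,0]],[0.0,[0,0,0.05],[0,-0.011,0]],[0.0,[0,0,0.055],[0,-0.011,0]]]}}

```text
time: 6.98
tool_pos: [0.4563, 0.3264, 0.1767]
ee_rot: [-3.141, 0.002, 3.141]
wrist_force: [0.7, -0.5, 2.5]
width: 0.0007
finger_force: 1.4
```

Call:
{"api": "drive_tool", "payload": {"series": [[0.0,[0,0,0.008],[0,0,0]],[0.0,[0,0,0.016],[0,0,0]],[0.0,[0,0,0.024],[0,0,0]],[0.0,[0,0,0.03],[0,0,0]],[0.0,[0,0,0.034],[0,0,0]]]}}

```text
time: 7.6
tool_pos: [0.4575, 0.3269, 0.1438]
ee_rot: [3.14, 0.005, 3.141]
wrist_force: [1.8, 0.5, 3.8]
width: 0.0008
finger_force: 1.9
```

Call:
{"api": "drive_tool", "payload": {"series": [[0.0,[0,0,0],[0,0,0]],[0.0,[0,0,0],[0,0,0]],[0.0,[0,0,0],[0,0,0]]]}}

```text
time: 7.98
tool_pos: [0.4569, 0.3266, 0.1436]
ee_rot: [3.141, 0.004, 3.141]
wrist_force: [1.7, 1.0, 3.2]
width: 0.0005
finger_force: 1.7
```

Call:
{"api": "drive_tool", "payload": {"series": [[0.0,[0,0,0.0015],[0,0,0]],[0.0,[0,0,0.0015],[0,0,0]],[0.0,[0,0,-0.03],[0,0,0]],[0.094,[0,0,-0.08],[0,0,0]],[0.094,[0,0,-0.11],[0,0,0]]]}}

```text
time: 8.6
tool_pos: [0.4555, 0.3262, 0.2542]
ee_rot: [-3.141, 0.001, 3.141]
wrist_force: [-0.0, -0.2, -0.7]
width: 0.0174
finger_force: 0.0
```

```bash
python3 - <<'E'
from m import *
go(.5398,-.0546,.13)
im=look(zs=(.122,),keep=np.array([.4566,.3265]));print(proj("wrist",(.4566,.3265,.122)))
cv2.imwrite("pics/w4.png",cv2.resize(im[180:360,220:420,::-1],None,fx=3,fy=3))
look("top",zs=(.022,),amin=150)
E
```

```text
t 8.6 pos [0.4555 0.3262 0.2542] shift [-0.0844 -0.3807  0.1246] rot [-0.0008  0.001  -0.0006] w 0.0174 F [-0.  -0.2 -0.7]
[317.5 243.6] [81.2 85.7] 5439 [0.4562 0.3254]
[317.27893796 239.62882796]
[378.7 277.8] [20.2 20.2] 319 [ 0.4506 -0.135 ]
[282.4 278. ] [24.6 25. ] 481 [0.4569 0.1222]
[347.3 245.4] [22.3 22.8] 398 [ 0.5399 -0.0544]
[301.5 245.6] [23.9 24.5] 458 [0.543  0.0692]
[367.8 201.6] [22.2 22.4] 388 [ 0.6586 -0.114 ]
[197.  197.1] [19.3 26.7] 380 [0.6857 0.3554]
[ 31.5 123.3] [ 9.7 93.8] 567 [0.9156 0.8332]
[616.1 102.2] [10.8 70. ] 400 [ 0.9173 -0.8089]
```

View pics/w4.png

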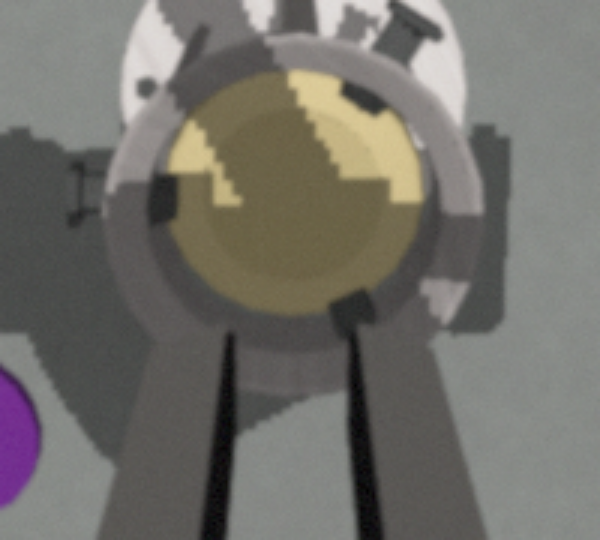

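Call:
{"api": "drive_tool", "payload": {"series": [[0.094,[-0.01,-0.04,0],[0,0,0]],[0.094,[-0.025,-0.1,0.0],[0,0,0]],[0.094,[-0.04,-0.16,0.01],[0,0,0]],[0.094,[-0.055,-0.22,0.03],[0,0,0]],[0.094,[-0.065,-0.28,0.05],[0,0,0]]]}}

```text
time: 9.32
tool_pos: [0.5191, 0.0486, 0.2011]
ee_rot: [3.141, -0.002, 3.141]
wrist_force: [0.2, 0.6, -0.7]
width: 0.0752
finger_force: 0.0
```

Call:
{"api": "drive_tool", "payload": {"series": [[0.094,[-0.01,-0.05,0.03],[0,0,0]],[0.094,[-0.02,-0.09,0.06],[0,0,0]],[0.094,[-0.02,-0.1,0.075],[0,0,0]],[0.094,[-0.02,-0.1,0.075],[0,0,0]],[0.094,[-0.02,-0.1,0.075],[0,0,0]]]}}

```text
time: 9.95
tool_pos: [0.5408, -0.0483, 0.1304]
ee_rot: [3.141, 0.004, -3.141]
wrist_force: [0.4, 1.4, 0.9]
width: 0.094
finger_force: 0.0
```

```bash
python3 - <<'E'
from m import *
go(.5405,-.0545,.038)
look(zs=(.022,),keep=np.array([.54,-.0545]))
E
```

```text
t 9.95 pos [ 0.5408 -0.0483  0.1304] shift [ 0.0006 -0.0062  0.0924] rot [0.0006 0.0035 0.0007] w 0.094 F [0.4 1.4 0.9]
[307.4 250.3] [93.2 93.9] 6868 [ 0.5393 -0.0556]
```

Call:
{"api": "drive_tool", "payload": {"series": [[0.094,[0,-0.0065,0.05],[0,0.003,0]],[0.094,[0,-0.0065,0.093],[0,0.003,0]],[0.094,[0,-0.0065,0.093],[0,0.003,0]],[0.094,[0,-0.0065,0.093],[0,0.003,0]],[0.05,[0,-0.0065,0.093],[0,0.003,0]]]}}

```text
time: 10.62
tool_pos: [0.5431, -0.0562, 0.0399]
ee_rot: [-3.141, 0.005, 3.141]
wrist_force: [0.6, 0.7, -0.1]
width: 0.0875
finger_force: 0.0
```

Call:
{"api": "drive_tool", "payload": {"series": [[0.05,[0,0,0],[0,0,0]],[0.05,[0,0,0],[0,0,0]],[0.05,[0,0,0],[0,0,0]],[0.05,[0,0,0],[0,0,0]]]}}

```text
time: 11.12
tool_pos: [0.5413, -0.0561, 0.0374]
ee_rot: [3.141, 0.001, 3.141]
wrist_force: [-0.5, 0.9, 2.6]
width: 0.0612
finger_force: 30.0
```

Call:
{"api": "drive_tool", "payload": {"series": [[0.05,[0,0,-0.05],[0,0,0]],[0.05,[0,0,-0.11],[0,0,0]],[0.05,[0.005,0.02,-0.165],[0,0,0]],[0.05,[0.015,0.06,-0.2],[0,0,0]],[0.05,[0.03,0.12,-0.205],[0,0,0]]]}}

```text
time: 11.75
tool_pos: [0.5125, 0.064, 0.2453]
ee_rot: [-3.141, 0.007, 3.138]
wrist_force: [-0.6, 0.3, -1.5]
width: 0.0614
finger_force: 30.0
```

Call:
{"api": "drive_tool", "payload": {"series": [[0.05,[0.013,0.06,0],[0,0,0]],[0.05,[0.026,0.12,0],[0,0,0]],[0.05,[0.039,0.18,0],[0,0,0]],[0.05,[0.05,0.23,0],[0,0,0]],[0.05,[0.054,0.26,0],[0,0,0]]]}}

```text
time: 12.38
tool_pos: [0.4561, 0.3261, 0.2411]
ee_rot: [-3.141, -0.001, -3.14]
wrist_force: [0.7, -0.5, -0.3]
width: 0.0615
finger_force: 30.0
```

Call:
{"api": "drive_tool", "payload": {"series": [[0.05,[0,0,0],[0,0,0]],[0.05,[0,0,0],[0,0,0]]]}}

```text
time: 12.62
tool_pos: [0.4574, 0.3232, 0.2413]
ee_rot: [-3.14, -0.001, 3.14]
wrist_force: [-0.1, -0.6, -1.3]
width: 0.0618
finger_force: 30.0
```

```bash
python3 - <<'E'
from m import *
go(.458,.3265,.1705)
c=imaging.get_calibration("wrist");im=snap("wrist","w5")
look(zs=(.222,),amin=2000)
E
```

```text
t 12.62 pos [0.4574 0.3232 0.2413] shift [-0.0006  0.0034  0.0708] rot [-0.0012 -0.0006 -0.0011] w 0.0618 F [-0.1 -0.6 -1.3]
[ 64.  299.8] [60.8 71. ] 3386 [0.4513 0.2092]
[589.2 322.1] [ 98.2 162.2] 11407 [0.4623 0.4448]
[318.  295.8] [132.6 173.6] 17641 [0.4495 0.3222]
[104.6 214.2] [67.9 76. ] 4052 [0.4124 0.2328]
```

Call:
{"api": "drive_tool", "payload": {"series": [[0.05,[-0.0005,0.0033,0.04],[0,0,0]],[0.05,[-0.0005,0.0033,0.068],[0,0,0]],[0.05,[-0.0005,0.0033,0.071],[0,0,0]],[0.05,[-0.0005,0.0033,0.071],[0,0,0]]]}}

```text
time: 13.22
tool_pos: [0.4585, 0.3267, 0.1719]
ee_rot: [3.141, 0.001, 3.14]
wrist_force: [-1.5, 0.2, -0.7]
width: 0.0612
finger_force: 30.0
```

Call:
{"api": "drive_tool", "payload": {"series": [[0.08,[0,0,0],[0,0,0]],[0.08,[0,0,0],[0,0,0]],[0.08,[0,0,0],[0,0,0]],[0.08,[0,0,-0.03],[0,0,0]],[0.0,[0.001,0,-0.06],[0,0,0]]]}}

```text
time: 13.85
tool_pos: [0.4566, 0.3272, 0.2313]
ee_rot: [-3.141, -0.001, 3.141]
wrist_force: [0.6, -0.4, 0.3]
width: 0.0735
finger_force: 0.0
```

Call:
{"api": "drive_tool", "payload": {"series": [[0.0,[0,0,0],[0,0,0]],[0.0,[0,0,0],[0,0,0]],[0.0,[0,0,0],[0,0,0]],[0.0,[0,0,0],[0,0,0]],[0.0,[0,0,0],[0,0,0]]]}}

```text
time: 14.48
tool_pos: [0.4566, 0.3271, 0.2302]
ee_rot: [-3.141, -0.001, 3.141]
wrist_force: [-0.0, -0.4, 0.6]
width: 0.0236
finger_force: 0.0
```

```bash
python3 - <<'E'
from m import *
go(.4566,.3265,.177)
im=look(zs=(.153,),keep=np.array([.4566,.3265]));print(proj("wrist",(.4566,.3265,.153)));cv2.imwrite("pics/w6.png",im[:,:,::-1])
E
```

```text
t 14.47 pos [0.4566 0.3271 0.2302] shift [-0.     -0.0006  0.0532] rot [-0.0005 -0.001  -0.0008] w 0.0236 F [-0.  -0.4  0.6]
[315.9 261.9] [101.5 106.9] 8381 [0.4521 0.3254]
[317.73193114 269.07084118]
```

Call:
{"api": "drive_tool", "payload": {"series": [[0.0,[0,-0.0005,0],[0,0,0]],[0.0,[0,-0.0005,0.02],[0,0,0]],[0.0,[0,-0.0005,0.04],[0,0,0]],[0.0,[0,-0.0005,0.05],[0,0,0]],[0.0,[0,-0.0005,0.056],[0,0,0]]]}}

```text
time: 15.15
tool_pos: [0.4571, 0.3268, 0.1752]
ee_rot: [3.141, 0.001, 3.141]
wrist_force: [0.1, 0.3, 6.7]
width: 0.0007
finger_force: 3.1
```

Call:
{"api": "drive_tool", "payload": {"series": [[0.0,[0,0,0.008],[0,0,0]],[0.0,[0,0,0.016],[0,0,0]],[0.0,[0,0,0.024],[0,0,0]],[0.0,[0,0,0.03],[0,0,0]],[0.0,[0,0,0.0335],[0,0,0]]]}}

```text
time: 15.78
tool_pos: [0.4586, 0.3275, 0.1436]
ee_rot: [3.139, 0.005, 3.141]
wrist_force: [1.5, 0.5, 4.6]
width: 0.0005
finger_force: 2.1
```

Call:
{"api": "drive_tool", "payload": {"series": [[0.0,[0,0,0],[0,0,0]],[0.0,[0,0,0],[0,0,0]],[0.0,[0,0,0],[0,0,0]]]}}

```text
time: 16.15
tool_pos: [0.4572, 0.327, 0.1419]
ee_rot: [3.141, 0.001, 3.141]
wrist_force: [1.5, 0.4, 4.4]
width: 0.0005
finger_force: 2.0
```

Call:
{"api": "drive_tool", "payload": {"series": [[0.0,[0,0,0],[0,0,0]],[0.0,[0,0,-0.03],[0,0,0]],[0.0,[0,0,-0.07],[0,0,0]],[0.094,[0,0,-0.112],[0,0,0]],[0.094,[0,0,-0.112],[0,0,0]]]}}

```text
time: 16.77
tool_pos: [0.457, 0.3271, 0.2561]
ee_rot: [3.14, 0.003, 3.141]
wrist_force: [0.4, 1.0, -0.0]
width: 0.0169
finger_force: 0.0
```

```bash
python3 - <<'E'
from m import *
go(.659,-.114,.13)
im=look(zs=(.122,),keep=np.array([.4566,.3265]));print(proj("wrist",(.4566,.3265,.122)))
cv2.imwrite("pics/w7.png",im[180:360,220:420,::-1])
look("top",zs=(.022,),amin=150)
E
```

```text
t 16.77 pos [0.457  0.3271 0.2561] shift [-0.2018 -0.4412  0.1258] rot [ 0.002   0.0028 -0.0005] w 0.0169 F [ 0.4  1.  -0. ]
[315.4 241. ] [81.9 85.4] 5460 [0.4565 0.3252]
[318.29694029 243.72364266]
[378.6 277.8] [20.2 20.2] 319 [ 0.4506 -0.1349]
[282.4 278. ] [24.6 25.1] 482 [0.4569 0.1222]
[301.5 245.6] [23.9 24.5] 458 [0.543  0.0692]
[367.8 201.5] [22.1 22.5] 387 [ 0.6587 -0.114 ]
[197.  197.2] [19.4 26.5] 378 [0.6855 0.3554]
[ 29.3 123.2] [10.2 98.2] 598 [0.9162 0.8396]
[614.5 102.2] [10.5 68.5] 386 [ 0.9173 -0.8046]
```

Call:
{"api": "drive_tool", "payload": {"series": [[0.094,[-0.015,-0.04,0],[0,0,0]],[0.094,[-0.04,-0.095,0.0],[0,0,0]],[0.094,[-0.065,-0.15,0],[0,0,0]],[0.094,[-0.09,-0.2,0.01],[0,0,0]],[0.094,[-0.115,-0.255,0.02],[0,0,0]]]}}

```text
time: 17.5
tool_pos: [0.5706, 0.0702, 0.2298]
ee_rot: [3.141, -0.006, 3.141]
wrist_force: [1.1, 0.7, -0.8]
width: 0.0753
finger_force: 0.0
```

Call:
{"api": "drive_tool", "payload": {"series": [[0.094,[-0.025,-0.055,0.02],[0,0,0]],[0.094,[-0.05,-0.11,0.04],[0,0,0]],[0.094,[-0.075,-0.16,0.07],[0,0,0]],[0.094,[-0.087,-0.187,0.105],[0,0,0]],[0.094,[-0.087,-0.187,0.105],[0,0,0]]]}}

```text
time: 18.12
tool_pos: [0.6545, -0.1167, 0.1196]
ee_rot: [3.138, -0.015, 3.137]
wrist_force: [-0.4, 0.7, 1.0]
width: 0.0939
finger_force: 0.0
```

Call:
{"api": "drive_tool", "payload": {"series": [[0.094,[0,0,0],[0,0,0]],[0.094,[0,0,0],[0,0,0]]]}}

```text
time: 18.38
tool_pos: [0.6588, -0.114, 0.1301]
ee_rot: [-3.141, 0.002, -3.141]
wrist_force: [0.6, 0.7, 0.6]
width: 0.0945
finger_force: 0.0
```

```bash
python3 - <<'E'
from m import *
go(.659,-.1145,.038)
look(zs=(.022,),keep=np.array([.659,-.1145]))
E
```

```text
t 18.38 pos [ 0.6588 -0.114   0.1301] shift [ 0.     -0.0005  0.0921] rot [-0.0001  0.0022  0.001 ] w 0.0945 F [0.6 0.7 0.6]
[316.6 252.6] [93.  93.9] 6854 [ 0.6586 -0.1154]
```

Call:
{"api": "drive_tool", "payload": {"series": [[0.094,[0,-0.001,0.05],[0,0.002,0]],[0.094,[0,-0.001,0.092],[0,0.002,0]],[0.094,[0,-0.001,0.092],[0,0.002,0]],[0.094,[0,-0.001,0.092],[0,0.002,0]],[0.05,[0,-0.001,0.092],[0,0.002,0]]]}}

```text
time: 19.05
tool_pos: [0.6605, -0.1167, 0.04]
ee_rot: [-3.14, 0.004, 3.141]
wrist_force: [0.1, 0.2, 0.8]
width: 0.0875
finger_force: 0.0
```

Call:
{"api": "drive_tool", "payload": {"series": [[0.05,[0,0,0],[0,0,0]],[0.05,[0,0,0],[0,0,0]],[0.05,[0,0,0],[0,0,0]],[0.05,[0,0,0],[0,0,0]]]}}

```text
time: 19.55
tool_pos: [0.6588, -0.1164, 0.037]
ee_rot: [3.141, -0.001, 3.141]
wrist_force: [-0.5, 1.6, 3.0]
width: 0.0612
finger_force: 30.0
```

Call:
{"api": "drive_tool", "payload": {"series": [[0.05,[0,0,-0.05],[0,0,0]],[0.05,[0,0,-0.11],[0,0,0]],[0.05,[0.01,0.02,-0.165],[0,0,0]],[0.05,[0.03,0.06,-0.2],[0,0,0]],[0.05,[0.055,0.11,-0.205],[0,0,0]]]}}

```text
time: 20.18
tool_pos: [0.6049, -0.0063, 0.2451]
ee_rot: [-3.141, 0.005, 3.139]
wrist_force: [0.6, 0.6, -0.5]
width: 0.0613
finger_force: 30.0
```

Call:
{"api": "drive_tool", "payload": {"series": [[0.05,[0.025,0.055,0],[0,0,0]],[0.05,[0.05,0.11,0],[0,0,0]],[0.05,[0.075,0.165,0],[0,0,0]],[0.05,[0.1,0.22,0],[0,0,0]],[0.05,[0.12,0.265,0],[0,0,0]]]}}

```text
time: 20.8
tool_pos: [0.4828, 0.2604, 0.2412]
ee_rot: [-3.141, -0.002, -3.142]
wrist_force: [0.5, -0.2, -1.2]
width: 0.0613
finger_force: 30.0
```

Call:
{"api": "drive_tool", "payload": {"series": [[0.05,[0.02,0.045,0],[0,0,0]],[0.05,[0.026,0.065,0],[0,0,0]],[0.05,[0.026,0.065,0],[0,0,0]],[0.05,[0.026,0.065,0],[0,0,0]]]}}

```text
time: 21.3
tool_pos: [0.459, 0.3225, 0.2415]
ee_rot: [-3.14, -0.002, 3.139]
wrist_force: [0.1, -0.3, -1.7]
width: 0.0612
finger_force: 30.0
```

```bash
python3 - <<'E'
from m import *
go(.458,.3265,.1705)
im=snap("wrist","w8")
look(zs=(.222,),amin=2000)
E
```

```text
t 21.3 pos [0.459  0.3225 0.2415] shift [0.0008 0.0041 0.071 ] rot [-0.0011 -0.002  -0.0023] w 0.0612 F [ 0.1 -0.3 -1.7]
[ 64.4 299. ] [60.9 70.9] 3388 [0.4523 0.2088]
[589.6 320.4] [ 98.  160.7] 11264 [0.463  0.4442]
[318.3 297.9] [131.8 180.9] 18146 [0.4519 0.3218]
[105.  213.2] [67.9 76.1] 4056 [0.4134 0.2324]
```

Call:
{"api": "drive_tool", "payload": {"series": [[0.05,[0.0015,0.004,0.04],[0,0,0]],[0.05,[0.0015,0.004,0.068],[0,0,0]],[0.05,[0.0015,0.004,0.071],[0,0,0]],[0.05,[0.0015,0.004,0.071],[0,0,0]]]}}

```text
time: 21.9
tool_pos: [0.4572, 0.3272, 0.1716]
ee_rot: [3.141, -0.001, 3.14]
wrist_force: [-1.1, 0.5, -1.1]
width: 0.0612
finger_force: 30.0
```

Call:
{"api": "drive_tool", "payload": {"series": [[0.08,[0,0,0],[0,0,0]],[0.08,[0,0,0],[0,0,0]],[0.08,[0,0,0],[0,0,0]],[0.08,[0,0,-0.03],[0,0,0]],[0.0,[0.001,0,-0.06],[0,0,0]]]}}

```text
time: 22.52
tool_pos: [0.4555, 0.3277, 0.2313]
ee_rot: [-3.141, -0.003, 3.141]
wrist_force: [-0.1, -0.3, 0.5]
width: 0.0731
finger_force: 0.0
```

Call:
{"api": "drive_tool", "payload": {"series": [[0.0,[0,0,0],[0,0,0]],[0.0,[0,0,0],[0,0,0]],[0.0,[0,0,0],[0,0,0]]]}}

```text
time: 22.9
tool_pos: [0.4551, 0.3273, 0.2288]
ee_rot: [-3.14, -0.005, 3.141]
wrist_force: [0.5, 0.6, -0.1]
width: 0.0436
finger_force: 0.0
```

```bash
python3 - <<'E'
from m import *
go(.4566,.3265,.177)
im=look(zs=(.153,),keep=np.array([.4566,.3265]));print(proj("wrist",(.4566,.3265,.153)));cv2.imwrite("pics/w9.png",im[:,:,::-1])
E
```

```text
t 22.9 pos [0.4551 0.3273 0.2288] shift [-0.0018 -0.0008  0.0518] rot [-0.0015 -0.0048 -0.0008] w 0.0436 F [ 0.5  0.6 -0.1]
[316.1 268.4] [104.2 111.1] 9071 [0.4537 0.3257]
[317.49125434 273.02498679]
```

View pics/w9.png

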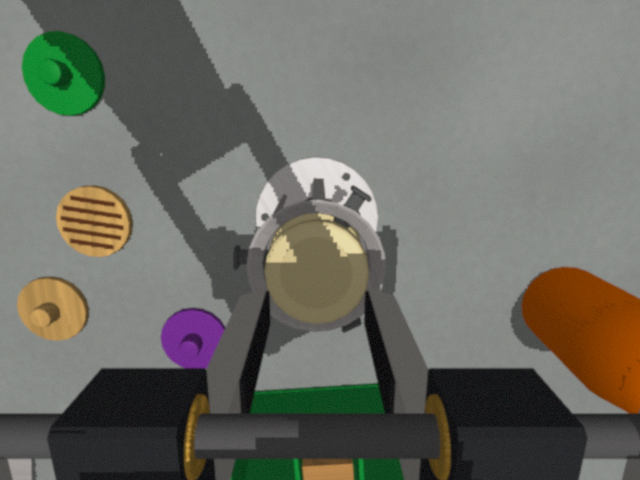

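Third cake sits in the mouth at about (317,269), flat; pressing it.

Call:
{"api": "drive_tool", "payload": {"series": [[0.0,[-0.001,-0.0008,0],[0,-0.005,0]],[0.0,[-0.001,-0.0008,0.02],[0,-0.005,0]],[0.0,[-0.001,-0.0008,0.04],[0,-0.005,0]],[0.0,[-0.001,-0.0008,0.048],[0,-0.005,0]],[0.0,[-0.001,-0.0008,0.054],[0,-0.005,0]]]}}

```text
time: 23.58
tool_pos: [0.4567, 0.3268, 0.1769]
ee_rot: [-3.141, 0.003, 3.141]
wrist_force: [-2.9, -2.2, 10.2]
width: 0.0004
finger_force: 5.9
```

Call:
{"api": "drive_tool", "payload": {"series": [[0.0,[0,0,0.008],[0,0,0]],[0.0,[0,0,0.016],[0,0,0]],[0.0,[0,0,0.024],[0,0,0]],[0.0,[0,0,0.03],[0,0,0]],[0.0,[0,0,0.0335],[0,0,0]]]}}

```text
time: 24.2
tool_pos: [0.4573, 0.327, 0.1452]
ee_rot: [3.141, 0.006, 3.141]
wrist_force: [-1.2, -1.5, 4.6]
width: 0.0001
finger_force: 2.1
```

Call:
{"api": "drive_tool", "payload": {"series": [[0.0,[0,0,0],[0,0,0]],[0.0,[0,0,0],[0,0,0]],[0.0,[0,0,0],[0,0,0]]]}}

```text
time: 24.58
tool_pos: [0.4571, 0.327, 0.1438]
ee_rot: [3.141, 0.004, 3.141]
wrist_force: [-0.9, -1.0, 4.1]
width: 0.0007
finger_force: 2.1
```

Call:
{"api": "drive_tool", "payload": {"series": [[0.0,[0,0,0.002],[0,0,0]],[0.0,[0,0,0.002],[0,0,0]],[0.0,[0,0,-0.03],[0,0,0]],[0.094,[0,0,-0.08],[0,0,0]],[0.094,[0,0,-0.11],[0,0,0]]]}}

```text
time: 25.2
tool_pos: [0.4564, 0.3275, 0.2546]
ee_rot: [3.14, 0.004, 3.141]
wrist_force: [0.8, -0.6, 0.3]
width: 0.0171
finger_force: 0.0
```

```bash
python3 - <<'E'
from m import *
go(.458,.123,.13)
im=look(zs=(.122,),keep=np.array([.4566,.3265]));print(proj("wrist",(.4566,.3265,.122)))
cv2.imwrite("pics/w10.png",cv2.resize(im[180:360,220:420,::-1],None,fx=2,fy=2))
im=look("top",zs=(.022,),amin=150)
# dish from top
g=cv2.cvtColor(im,cv2.COLOR_RGB2GRAY)[215:305,415:505]
_,m=cv2.threshold(cv2.GaussianBlur(g,(3,3),0),128,255,0)
cs,_=cv2.findContours(m,0,1);c=max(cs,key=cv2.contourArea);e=cv2.fitEllipse(c);print(e,cv2.contourArea(c),hit("top",e[0][0]+415,e[0][1]+215,.014),hit("top",e[0][0]+415,e[0][1]+215,.0))
E
```

```text
t 25.2 pos [0.4564 0.3275 0.2546] shift [-0.0012 -0.2047  0.1243] rot [ 0.0015  0.0036 -0.0004] w 0.0171 F [ 0.8 -0.6  0.3]
[315.7 242.8] [82.3 87.2] 5609 [0.4569 0.3257]
[315.17047056 237.91393134]
[378.7 277.8] [20.2 20.2] 319 [ 0.4506 -0.135 ]
[282.4 278. ] [24.6 25.1] 482 [0.4569 0.1222]
[301.5 245.6] [24.  24.4] 457 [0.543  0.0692]
[196.9 197. ] [19.1 26.4] 374 [0.6859 0.3556]
[ 31.6 123.2] [10.1 97.4] 591 [0.916  0.8329]
[615.1 102.2] [10.7 66.9] 434 [ 0.9174 -0.8061]
((43.71384048461914, 44.04420471191406), (54.99225997924805, 56.92605209350586), 131.7871551513672) 2456.5 [ 0.49561694 -0.35194013  0.014     ] [ 0.49679213 -0.35561704  0.        ]
```

View pics/w10.png

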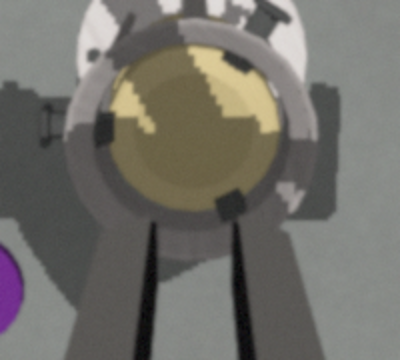

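Call:
{"api": "drive_tool", "payload": {"series": [[0.094,[0,-0.05,0],[0,0,0]],[0.094,[0,-0.11,0.02],[0,0,0]],[0.094,[0,-0.17,0.06],[0,0,0]],[0.094,[-0.001,-0.202,0.11],[0,0,0]],[0.094,[-0.001,-0.204,0.124],[0,0.003,0]]]}}

```text
time: 25.92
tool_pos: [0.4541, 0.121, 0.1235]
ee_rot: [-3.141, -0.01, 3.137]
wrist_force: [0.5, 0.6, -0.7]
width: 0.0751
finger_force: 0.0
```

Call:
{"api": "drive_tool", "payload": {"series": [[0.094,[0,0,0],[0,0,0]],[0.094,[0,0,0],[0,0,0]]]}}

```text
time: 26.18
tool_pos: [0.4586, 0.1243, 0.1306]
ee_rot: [3.141, 0.002, -3.141]
wrist_force: [0.6, 0.3, 1.0]
width: 0.0929
finger_force: 0.0
```

```bash
python3 - <<'E'
from m import *
go(.458,.123,.029)
look(zs=(.009,),keep=np.array([.458,.123]))
E
```

```text
t 26.18 pos [0.4586 0.1243 0.1306] shift [ 0.0009 -0.0014  0.1016] rot [0.0011 0.0025 0.0007] w 0.0929 F [0.6 0.3 1. ]
[316.1 246. ] [94.4 96.6] 7164 [0.458  0.1228]
```

Call:
{"api": "drive_tool", "payload": {"series": [[0.094,[0,-0.0015,0.06],[0,0,0]],[0.094,[0,-0.0015,0.1],[0,0,0]],[0.094,[0,-0.0015,0.102],[0,0,0]],[0.094,[0,-0.0015,0.102],[0,0,0]],[0.05,[0,-0.0015,0.102],[0,0,0]]]}}

```text
time: 26.85
tool_pos: [0.459, 0.1219, 0.0293]
ee_rot: [3.141, 0.003, 3.141]
wrist_force: [-0.3, 0.5, -0.2]
width: 0.0871
finger_force: 0.0
```

Call:
{"api": "drive_tool", "payload": {"series": [[0.05,[0,0,0],[0,0,0]],[0.05,[0,0,0],[0,0,0]],[0.05,[0,0,0],[0,0,0]],[0.05,[0,0,0],[0,0,0]]]}}

```text
time: 27.35
tool_pos: [0.4579, 0.1215, 0.0278]
ee_rot: [3.141, 0.001, 3.141]
wrist_force: [-0.8, 0.4, 3.5]
width: 0.0649
finger_force: 30.0
```

Call:
{"api": "drive_tool", "payload": {"series": [[0.05,[0,0,-0.05],[0,0,0]],[0.05,[0,0,-0.1],[0,0,0]],[0.05,[-0.005,-0.05,-0.13],[0,0,0]],[0.05,[-0.009,-0.11,-0.14],[0,0,0]],[0.05,[-0.013,-0.17,-0.14],[0,0,0]]]}}

```text
time: 27.98
tool_pos: [0.4711, -0.0502, 0.1686]
ee_rot: [-3.141, 0.003, -3.141]
wrist_force: [0.7, 0.2, -0.7]
width: 0.0652
finger_force: 30.0
```

Call:
{"api": "drive_tool", "payload": {"series": [[0.05,[-0.004,-0.06,0],[0,0,0]],[0.05,[-0.008,-0.12,0],[0,0,0]],[0.05,[-0.012,-0.18,0],[0,0,0]],[0.05,[-0.016,-0.24,0],[0,0,0]],[0.05,[-0.02,-0.28,0],[0,0,0]]]}}

```text
time: 28.6
tool_pos: [0.4895, -0.3313, 0.1663]
ee_rot: [3.141, -0.001, 3.139]
wrist_force: [-0.2, -0.4, 0.0]
width: 0.065
finger_force: 30.0
```

Call:
{"api": "drive_tool", "payload": {"series": [[0.05,[-0.003,-0.02,0],[0,0,0]],[0.05,[-0.003,-0.025,0],[0,0,0]],[0.05,[-0.003,-0.025,0],[0,0,0]]]}}

```text
time: 28.98
tool_pos: [0.4933, -0.3525, 0.1671]
ee_rot: [3.141, -0.0, -3.141]
wrist_force: [0.4, -0.1, 0.5]
width: 0.0651
finger_force: 30.0
```

```bash
python3 - <<'E'
from m import *
go(.496,-.3525,.035)
im=snap("wrist","w11")
E
```

```text
t 28.98 pos [ 0.4933 -0.3525  0.1671] shift [-2.700e-03 -1.000e-04  1.321e-01] rot [ 0.001  -0.0003  0.0002] w 0.0651 F [ 0.4 -0.1  0.5]
```

View pics/w11.png

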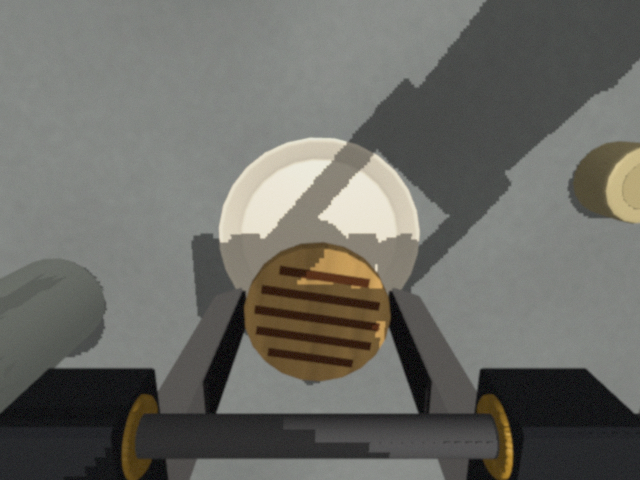

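```bash
python3 - <<'E'
from m import *
a=np.linspace(0,2*np.pi,361)
for cx,cy in [(.496,-.352),(.499,-.353)]:
    P=np.array([proj("wrist",(cx+.076*np.cos(t),cy+.076*np.sin(t),.014)) for t in a]);print(P.min(0),P.max(0))
    P=np.array([proj("wrist",(cx+.060*np.cos(t),cy+.060*np.sin(t),.005)) for t in a]);print(" in",P.min(0),P.max(0))
im=cv2.imread("pics/w11.png").astype(int)
print("col318",im[125:175,318].mean(1).astype(int));print("row195",im[200,205:260].mean(1).astype(int),im[200,380:430].mean(1).astype(int))
P=proj("wrist",(.496-.076,-.352,.014));print(P)
E
```

```text
[217.28278532 134.21751693] [419.5897817  329.62211979]
 in [240.7035751  156.35939579] [396.07499749 306.61245994]
[216.20806984 138.61321346] [417.9799612  332.98412062]
 in [239.59890287 160.51007918] [394.57094126 309.9905495 ]
col318 [133 134 133 131 134 135 130 132 133 129 133 138 164 209 219 216 207 202
 195 195 195 194 192 196 194 194 194 193 192 192 189 191 189 194 205 218
 226 229 230 230 230 230 230 229 230 229 230 228 226 209]
row195 [133 137 135 134 135 134 134 134 135 133 131 134 131 133 132 133 130 133
 134 144 175 207 218 217 214 210 205 203 204 204 205 202 205 204 202 202
 201 200 200 200 199 198 198 198 203 213 218 223 224 224 223 226 226 226
 225] [226 228 227 226 226 226 220 217 209 200 193 193 195 198 196 197 197 199
 196 200 198 200 199 199 199 200 201 202 208 214 216 214 191 155 137 134
 135 134 137 137 135 132 133 134 133 132 136 131 129 123]
[318.75588492 134.21751693]
```

Call:
{"api": "drive_tool", "payload": {"series": [[0.05,[-0.0037,0.0005,0.05],[0,0,0]],[0.05,[-0.0037,0.0005,0.1],[0,0,0]],[0.05,[-0.0037,0.0005,0.128],[0,0,0]],[0.05,[-0.0037,0.0005,0.133],[0,0,0]],[0.05,[-0.0037,0.0005,0.133],[0,0,0]]]}}

```text
time: 29.65
tool_pos: [0.4976, -0.3526, 0.0353]
ee_rot: [-3.141, 0.001, -3.141]
wrist_force: [-0.2, -0.1, 0.5]
width: 0.0654
finger_force: 30.0
```

Call:
{"api": "drive_tool", "payload": {"series": [[0.05,[0,0,0],[0,0,0]],[0.05,[0,0,0],[0,0,0]]]}}

```text
time: 29.9
tool_pos: [0.4977, -0.3537, 0.036]
ee_rot: [-3.14, 0.002, 3.141]
wrist_force: [-0.5, 0.3, -0.2]
width: 0.0654
finger_force: 30.0
```

Call:
{"api": "drive_tool", "payload": {"series": [[0.05,[0.0005,0.0015,0.002],[0,0,0]],[0.05,[0.0005,0.0015,0.002],[0,0,0]],[0.05,[0.0005,0.0015,0.002],[0,0,0]]]}}

```text
time: 30.28
tool_pos: [0.4963, -0.3516, 0.0321]
ee_rot: [3.141, -0.0, 3.141]
wrist_force: [0.1, -0.4, 0.4]
width: 0.065
finger_force: 30.0
```

Call:
{"api": "drive_tool", "payload": {"series": [[0.078,[0,0,0],[0,0,0]],[0.078,[0,0,0],[0,0,0]],[0.078,[0,0,0],[0,0,0]],[0.078,[0,0,-0.04],[0,0,0]],[0.078,[0,0,-0.1],[0,0,0]]]}}

```text
time: 30.9
tool_pos: [0.4951, -0.3505, 0.1305]
ee_rot: [3.137, -0.005, 3.141]
wrist_force: [1.2, -1.0, -0.6]
width: 0.0783
finger_force: 0.0
```

Call:
{"api": "drive_tool", "payload": {"series": [[0.094,[0,0,0],[0,0,0]],[0.094,[0,0,0],[0,0,0]]]}}

```text
time: 31.15
tool_pos: [0.4964, -0.3516, 0.1323]
ee_rot: [-3.141, 0.0, 3.141]
wrist_force: [0.1, -0.3, -0.7]
width: 0.0928
finger_force: 0.0
```

```bash
cat > dish.py <<'E'
from m import *
def dish(z=.014):
    c=imaging.get_calibration("wrist");im=imaging.snapshot("wrist")
    h=cv2.cvtColor(im,cv2.COLOR_RGB2HSV)
    return c,im
E
python3 - <<'E'
from m import *
go(.4506,-.135,.13)
c=imaging.get_calibration("wrist")
im=look(zs=(.015,.01),keep=np.array([.497,-.352]));cv2.imwrite("pics/w12.png",im[:,:,::-1])
look("top",zs=(.015,.04),amin=150,keep=np.array([.48,-.25]))
a=np.linspace(0,2*np.pi,361)
for cx,cy in [(.497,-.352)]:
    P=np.array([proj("wrist",(cx+.076*np.cos(t),cy+.076*np.sin(t),.014),c) for t in a]);print(P.min(0),P.max(0))
    P=np.array([proj("wrist",(cx+.060*np.cos(t),cy+.060*np.sin(t),.005),c) for t in a]);print(" in",P.min(0),P.max(0))
E
```

```text
t 31.15 pos [ 0.4964 -0.3516  0.1323] shift [0.046  0.2165 0.0023] rot [-0.0001  0.0003 -0.0008] w 0.0928 F [ 0.1 -0.3 -0.7]
[317.9 243.2] [209.9 218. ] 35883 [ 0.4923 -0.352 ] [ 0.4937 -0.352 ]
[204.61539401 132.6915082 ] [431.25734976 350.03552235]
 in [231.16686012 157.63063619] [404.63832442 324.23007929]
```

View pics/w12.png

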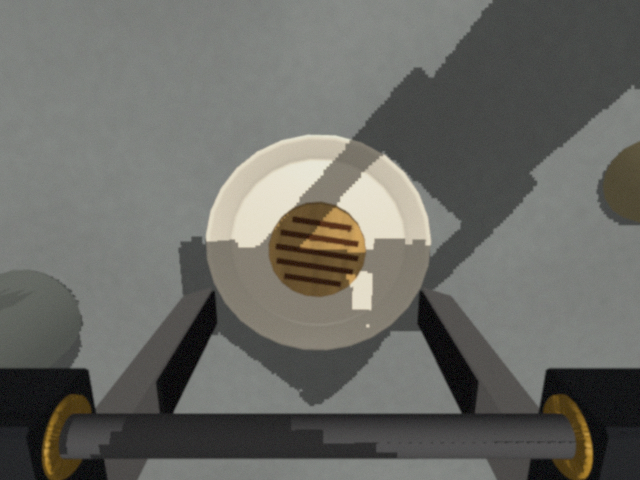

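```bash
python3 - <<'E'
from m import *
im=cv2.imread("pics/w12.png")[:,:,::-1]
h=cv2.cvtColor(im,cv2.COLOR_RGB2HSV)[185:315,250:385]
m=cv2.inRange(h,(5,80,30),(28,255,255));m=cv2.morphologyEx(m,cv2.MORPH_CLOSE,np.ones((9,9)))
c=max(cv2.findContours(m,0,1)[0],key=cv2.contourArea);e=cv2.fitEllipse(c);u,v=e[0][0]+250,e[0][1]+185
print(u,v,e[1],hit("wrist",u,v,.0125),hit("wrist",u,v,.015))
print(np.hypot(*(np.array(hit("wrist",u,v,.0145)[:2])-(.4973,-.3516))))
E
```

```text
316.74243927001953 249.19296264648438 (93.37312316894531, 95.57838439941406) [ 0.49542132 -0.35181171  0.0125    ] [ 0.49466628 -0.35181673  0.015     ]
0.0024920703182116483
```

Call:
{"api": "drive_tool", "payload": {"series": [[0.094,[0.01,0.05,-0.02],[0,0,0]],[0.094,[0.023,0.11,-0.02],[0,0,0]],[0.094,[0.036,0.17,-0.02],[0,0,0]],[0.094,[0.046,0.217,-0.01],[0,0,0]],[0.094,[0.046,0.217,-0.01],[0,0,0]]]}}

```text
time: 31.88
tool_pos: [0.4485, -0.1314, 0.1397]
ee_rot: [3.139, -0.005, -3.138]
wrist_force: [0.3, 0.0, 0.6]
width: 0.0941
finger_force: 0.0
```

Call:
{"api": "drive_tool", "payload": {"series": [[0.094,[0,0,0],[0,0,0]],[0.094,[0,0,0],[0,0,0]]]}}

```text
time: 32.12
tool_pos: [0.4509, -0.1358, 0.142]
ee_rot: [-3.141, -0.0, 3.139]
wrist_force: [-0.4, -0.2, 0.1]
width: 0.0938
finger_force: 0.0
```

```bash
python3 - <<'E'
from m import *
go(.45,-.1335,.036)
c=imaging.get_calibration("wrist")
im=look(zs=(.04,.02),keep=np.array([.45,-.1335]));cv2.imwrite("pics/w13.png",im[:,:,::-1])
a=np.linspace(0,2*np.pi,361)
for x,y in [(.45,-.1335),(.452,-.1345)]:
  P=np.array([proj("wrist",(x+.027*np.cos(t),y+.027*np.sin(t),z),c) for t in a for z in (0,.04)]).astype(np.float32)
  e=cv2.fitEllipse(cv2.convexHull(P));print(e)
E
```

```text
t 32.12 pos [ 0.4509 -0.1358  0.142 ] shift [0.0008 0.0023 0.106 ] rot [-0.0001 -0.0004 -0.0023] w 0.0938 F [-0.4 -0.2  0.1]
[320.  250.9] [82. 89.] 5720 [ 0.4473 -0.1349] [ 0.4535 -0.1348]
((322.02740478515625, 248.52561950683594), (85.5497817993164, 93.3497543334961), 177.683837890625)
((320.5061340332031, 251.3431854248047), (85.4441909790039, 93.41353607177734), 178.4309539794922)
```

Call:
{"api": "drive_tool", "payload": {"series": [[0.094,[-0.001,0.001,0.05],[0,0,0]],[0.094,[-0.001,0.001,0.1],[0,0,0]],[0.094,[-0.001,0.001,0.106],[0,0,0]],[0.094,[-0.001,0.001,0.106],[0,0,0]],[0.045,[-0.001,0.001,0.106],[0,0,0]]]}}

```text
time: 32.8
tool_pos: [0.4535, -0.1346, 0.0388]
ee_rot: [-3.14, 0.004, 3.14]
wrist_force: [0.2, -0.5, -0.6]
width: 0.0873
finger_force: 0.0
```

Call:
{"api": "drive_tool", "payload": {"series": [[0.045,[0,0,0],[0,0,0]],[0.045,[0,0,0],[0,0,0]],[0.045,[0,0,0],[0,0,0]],[0.045,[0,0,0],[0,0,0]],[0.045,[0,0,0],[0,0,0]]]}}

```text
time: 33.42
tool_pos: [0.4517, -0.1335, 0.0365]
ee_rot: [3.142, 0.0, 3.141]
wrist_force: [-0.8, -0.6, 2.1]
width: 0.0535
finger_force: 30.0
```

Call:
{"api": "drive_tool", "payload": {"series": [[0.045,[0,0,-0.04],[0,0,0]],[0.045,[0,0,-0.09],[0,0,0]],[0.045,[-0.01,-0.05,-0.1],[0,0,0]],[0.045,[-0.022,-0.105,-0.1],[0,0,0]],[0.045,[-0.034,-0.16,-0.1],[0,0,0]]]}}

```text
time: 34.05
tool_pos: [0.4857, -0.295, 0.1362]
ee_rot: [3.141, 0.0, 3.141]
wrist_force: [1.0, 0.0, -1.1]
width: 0.0535
finger_force: 30.0
```

Call:
{"api": "drive_tool", "payload": {"series": [[0.045,[-0.008,-0.04,0],[0,0,0]],[0.045,[-0.011,-0.0575,0],[0,0,0]],[0.045,[-0.011,-0.0575,0],[0,0,0]],[0.045,[-0.011,-0.0575,0],[0,0,0]]]}}

```text
time: 34.55
tool_pos: [0.4963, -0.3495, 0.1361]
ee_rot: [3.14, -0.001, -3.141]
wrist_force: [-0.7, -0.7, -0.8]
width: 0.0538
finger_force: 30.0
```

```bash
python3 - <<'E'
from m import *
go(.496,-.3517,.0515)
look("top",zs=(.005,),amin=150)
E
```

```text
t 34.55 pos [ 0.4963 -0.3495  0.1361] shift [ 0.0003 -0.0023  0.0846] rot [ 0.0013 -0.0005  0.0003] w 0.0538 F [-0.7 -0.7 -0.8]
[196.8 278.4] [23.6 27.7] 475 [0.4628 0.3585]
[301.6 245.6] [24.  24.4] 457 [0.5451 0.0702]
[115.  250.6] [32.2 45.8] 1063 [0.5455 0.5873]
[197.3 197.3] [19.9 26.6] 391 [0.6891 0.3595]
[ 32.4 123.2] [10.  98.8] 583 [0.923  0.8418]
[614.  102.3] [10.4 68.8] 414 [ 0.9243 -0.8135]
```

Call:
{"api": "drive_tool", "payload": {"series": [[0.045,[0,-0.001,0.04],[0,0,0]],[0.045,[0,-0.001,0.075],[0,0,0]],[0.045,[0,-0.001,0.083],[0,0,0]],[0.045,[0,-0.001,0.083],[0,0,0]],[0.045,[0,-0.001,0.083],[0,0,0]]]}}

```text
time: 35.22
tool_pos: [0.4973, -0.3523, 0.0549]
ee_rot: [-3.14, 0.002, 3.141]
wrist_force: [-0.3, -0.7, -0.9]
width: 0.0536
finger_force: 30.0
```

Call:
{"api": "drive_tool", "payload": {"series": [[0.045,[0,0,0],[0,0,0]],[0.045,[0,0,0],[0,0,0]],[0.045,[0,0,0],[0,0,0]]]}}

```text
time: 35.6
tool_pos: [0.4965, -0.3522, 0.0534]
ee_rot: [-3.141, 0.0, 3.141]
wrist_force: [-0.0, 0.3, -0.8]
width: 0.0534
finger_force: 30.0
```

Close: lower 1.5 mm more, release, go up.

Call:
{"api": "drive_tool", "payload": {"series": [[0.045,[0.0005,0.0005,0.0015],[0,0,0]],[0.045,[0.0005,0.0005,0.0015],[0,0,0]],[0.045,[0.0005,0.0005,0.0015],[0,0,0]],[0.045,[0.0005,0.0005,0.0015],[0,0,0]]]}}

```text
time: 36.1
tool_pos: [0.4959, -0.3516, 0.0516]
ee_rot: [3.141, -0.0, 3.141]
wrist_force: [-1.0, -0.3, -1.0]
width: 0.0538
finger_force: 30.0
```

Call:
{"api": "drive_tool", "payload": {"series": [[0.075,[0,0,0],[0,0,0]],[0.075,[0,0,0],[0,0,0]],[0.075,[0,0,0],[0,0,0]],[0.075,[0,0,0],[0,0,0]],[0.075,[0,0,-0.03],[0,0,0]]]}}

```text
time: 36.72
tool_pos: [0.4942, -0.3501, 0.0789]
ee_rot: [3.137, -0.005, 3.141]
wrist_force: [-0.4, -0.1, -0.1]
width: 0.0748
finger_force: 0.0
```

Call:
{"api": "drive_tool", "payload": {"series": [[0.094,[0,0,-0.06],[0,0,0]],[0.094,[0,0,-0.09],[0,0,0]],[0.094,[0,0,-0.09],[0,0,0]]]}}

```text
time: 37.1
tool_pos: [0.4973, -0.3528, 0.1755]
ee_rot: [-3.137, 0.006, 3.141]
wrist_force: [-0.3, -0.3, 0.1]
width: 0.0941
finger_force: 0.0
```

```bash
python3 - <<'E'
from m import *
go(.544,.069,.15)
c=imaging.get_calibration("wrist");im=snap("wrist","w14")
h=cv2.cvtColor(im,cv2.COLOR_RGB2HSV)
m=cv2.inRange(h,(5,70,30),(30,255,255));m[300:]=0;m[:, :220]=0;m[:,420:]=0
k=max(cv2.findContours(m,0,1)[0],key=cv2.contourArea);print(cv2.fitEllipse(k),cv2.boundingRect(k))
a=np.linspace(0,2*np.pi,181)
for r,z in ((.027,.055),(.033,.015)):
  P=np.array([proj("wrist",(.496+r*np.cos(t),-.3517+r*np.sin(t),z),c) for t in a]);print(z,P.min(0),P.max(0))
E
```

```text
t 37.1 pos [ 0.4973 -0.3528  0.1755] shift [-0.0462  0.4219  0.0237] rot [-0.0048  0.0057 -0.0008] w 0.0941 F [-0.3 -0.3  0.1]
((319.3946228027344, 233.50758361816406), (83.14392852783203, 89.25776672363281), 0.08558744937181473) (277, 189, 85, 91)
0.055 [281.04968343 205.58934809] [360.99523284 282.18717217]
0.015 [277.69881714 186.95658313] [363.90103088 270.42974333]
```

View pics/w14.png

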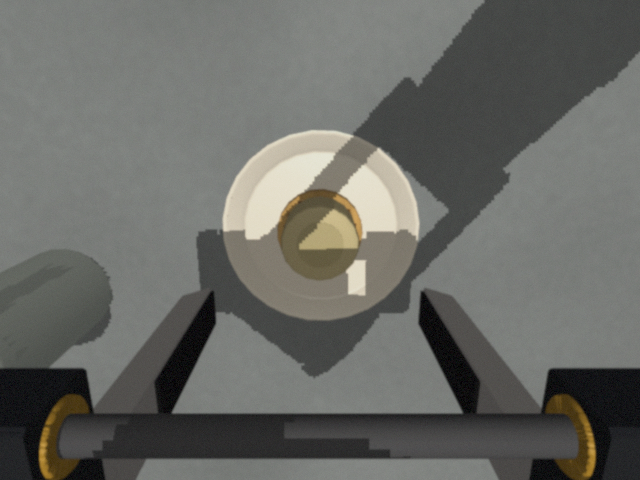

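Call:
{"api": "drive_tool", "payload": {"series": [[0.06,[-0.005,0.045,0],[0,0,0]],[0.06,[-0.012,0.105,0],[0,0,0]],[0.06,[-0.018,0.165,0],[0,0,0]],[0.06,[-0.025,0.225,0],[0,0,0]],[0.06,[-0.032,0.285,0.01],[0,0,0]]]}}

```text
time: 37.78
tool_pos: [0.5272, -0.0646, 0.1593]
ee_rot: [3.141, -0.003, 3.14]
wrist_force: [0.1, -0.2, -0.1]
width: 0.0603
finger_force: 0.0
```

Call:
{"api": "drive_tool", "payload": {"series": [[0.06,[-0.006,0.05,0.01],[0,0,0]],[0.06,[-0.012,0.1,0.02],[0,0,0]],[0.06,[-0.0145,0.136,0.02],[0,0,0]],[0.06,[-0.0145,0.136,0.02],[0,0,0]],[0.06,[-0.0145,0.136,0.02],[0,0,0]]]}}

```text
time: 38.4
tool_pos: [0.5418, 0.0688, 0.1398]
ee_rot: [-3.141, -0.003, 3.141]
wrist_force: [-0.7, -0.2, -0.2]
width: 0.06
finger_force: 0.0
```

```bash
python3 - <<'E'
from m import *
go(.545,.07,.0365)
c=imaging.get_calibration("wrist")
im=look(zs=(.008,),keep=np.array([.545,.07]));cv2.imwrite("pics/w15.png",im[:,:,::-1])
print(proj("wrist",(.545,.07,.008),c))
E
```

```text
t 38.4 pos [0.5418 0.0688 0.1398] shift [-0.0036  0.0013  0.1033] rot [-0.0007 -0.0034 -0.0007] w 0.06 F [-0.7 -0.2 -0.2]
[319.  248.5] [89.8 92.8] 6548 [0.5452 0.0691]
[320.30209718 248.13987156]
```

Call:
{"api": "drive_tool", "payload": {"series": [[0.05,[-0.0034,0.0005,0.05],[0,-0.003,0]],[0.05,[-0.0034,0.0005,0.095],[0,-0.003,0]],[0.05,[-0.0034,0.0005,0.103],[0,-0.003,0]],[0.05,[-0.0034,0.0005,0.103],[0,-0.003,0]],[0.05,[-0.0034,0.0005,0.103],[0,-0.003,0]]]}}

```text
time: 39.08
tool_pos: [0.548, 0.0695, 0.0413]
ee_rot: [3.141, 0.007, 3.14]
wrist_force: [0.3, -0.4, 0.2]
width: 0.0497
finger_force: 0.0
```

Call:
{"api": "drive_tool", "payload": {"series": [[0.01,[0,0,0],[0,0,0]],[0.01,[0,0,0],[0,0,0]],[0.01,[0,0,0],[0,0,0]],[0.01,[0,0,0],[0,0,0]],[0.01,[0,0,0],[0,0,0]]]}}

```text
time: 39.7
tool_pos: [0.5463, 0.07, 0.0391]
ee_rot: [3.141, 0.003, 3.141]
wrist_force: [0.2, 0.1, 1.7]
width: 0.0191
finger_force: 30.0
```

Call:
{"api": "drive_tool", "payload": {"series": [[0.01,[0,0,-0.05],[0,0,0]],[0.01,[0,0,-0.1],[0,0,0]],[0.01,[0.004,-0.04,-0.125],[0,0,0]],[0.01,[0.01,-0.095,-0.13],[0,0,0]],[0.01,[0.017,-0.15,-0.13],[0,0,0]]]}}

```text
time: 40.33
tool_pos: [0.5288, -0.0814, 0.1696]
ee_rot: [-3.141, 0.005, -3.141]
wrist_force: [1.3, -0.8, -0.1]
width: 0.0189
finger_force: 30.0
```

Call:
{"api": "drive_tool", "payload": {"series": [[0.01,[0.007,-0.06,0],[0,0,0]],[0.01,[0.014,-0.12,0],[0,0,0]],[0.01,[0.021,-0.18,0],[0,0,0]],[0.01,[0.028,-0.235,0],[0,0,0]],[0.01,[0.032,-0.265,0],[0,0,0]]]}}

```text
time: 40.95
tool_pos: [0.4953, -0.3478, 0.1678]
ee_rot: [3.141, 0.002, 3.138]
wrist_force: [-0.0, -0.8, 0.5]
width: 0.0187
finger_force: 30.0
```

Call:
{"api": "drive_tool", "payload": {"series": [[0.01,[0.001,-0.0065,0],[0,0,0]],[0.01,[0.001,-0.0065,0],[0,0,0]],[0.01,[0.001,-0.0065,0],[0,0,0]]]}}

```text
time: 41.32
tool_pos: [0.4959, -0.3501, 0.1686]
ee_rot: [3.141, 0.003, -3.141]
wrist_force: [-0.1, -0.5, 0.3]
width: 0.0187
finger_force: 30.0
```

```bash
python3 - <<'E'
from m import *
go(.497,-.3517,.0945)
c=imaging.get_calibration("wrist")
im=look(zs=(.139,),amin=1500);cv2.imwrite("pics/w16.png",im[:,:,::-1])
o=robot.get_obs()["tool_pos"]
a=np.linspace(0,2*np.pi,181)
P=np.array([proj("wrist",(o[0]-.001+.033*np.cos(t),o[1]+.033*np.sin(t),o[2]-.0391+z),c) for t in a for z in (0,.008)]).astype(np.float32)
print(cv2.fitEllipse(cv2.convexHull(P)))
E
```

```text
t 41.33 pos [ 0.4959 -0.3501  0.1686] shift [-0.0009 -0.0017  0.0741] rot [0.0007 0.0031 0.001 ] w 0.0187 F [-0.1 -0.5  0.3]
[316.1 237. ] [186.3 212.4] 29134 [ 0.4635 -0.3516]
((319.0859375, 295.2679138183594), (133.07489013671875, 139.216552734375), 89.52011108398438)
```

```bash
python3 - <<'E'
from m import *
im=cv2.imread("pics/w16.png");h=cv2.cvtColor(im,cv2.COLOR_BGR2HSV)
m=cv2.inRange(h,(5,90,30),(20,255,255));m[400:]=0
m=cv2.morphologyEx(m,cv2.MORPH_OPEN,np.ones((3,3)))
for k in sorted(cv2.findContours(m,0,1)[0],key=cv2.contourArea)[-3:]: print(cv2.contourArea(k),cv2.boundingRect(k),cv2.fitEllipse(cv2.convexHull(k)))
E
```

```text
12709.0 (249, 194, 137, 169) ((316.1446228027344, 280.84600830078125), (137.87322998046875, 168.546630859375), 175.97525024414062)
```

Call:
{"api": "drive_tool", "payload": {"series": [[0.01,[-0.001,-0.0015,0.03],[0,0,0]],[0.01,[-0.001,-0.0015,0.055],[0,0,0]],[0.01,[-0.001,-0.0015,0.065],[0,0,0]],[0.01,[-0.001,-0.0015,0.07],[0,0,0]],[0.01,[-0.001,-0.0015,0.07],[0,0,0]]]}}

```text
time: 42.0
tool_pos: [0.497, -0.3531, 0.0993]
ee_rot: [-3.141, 0.004, 3.141]
wrist_force: [-0.3, 1.3, -0.7]
width: 0.0192
finger_force: 30.0
```

Call:
{"api": "drive_tool", "payload": {"series": [[0.01,[0,0,0],[0,0,0]],[0.01,[0,0,0],[0,0,0]],[0.01,[0,0,0],[0,0,0]]]}}

```text
time: 42.38
tool_pos: [0.4968, -0.3533, 0.0991]
ee_rot: [-3.141, 0.004, 3.141]
wrist_force: [-0.4, -0.4, 0.5]
width: 0.0192
finger_force: 30.0
```

Call:
{"api": "drive_tool", "payload": {"series": [[0.01,[0,0.0015,0.002],[0,0,0]],[0.01,[0,0.0015,0.003],[0,0,0]],[0.01,[0,0.0015,0.004],[0,0,0]],[0.01,[0,0.0015,0.004],[0,0,0]],[0.01,[0,0.0015,0.004],[0,0,0]]]}}

```text
time: 43.0
tool_pos: [0.4967, -0.3516, 0.0946]
ee_rot: [3.142, 0.003, 3.141]
wrist_force: [-0.1, -0.3, -0.2]
width: 0.0185
finger_force: 30.0
```

Call:
{"api": "drive_tool", "payload": {"series": [[0.045,[0,0,0.0005],[0,0,0]],[0.045,[0,0,0.0005],[0,0,0]],[0.045,[0,0,0.0005],[0,0,0]],[0.045,[0,0,0.0005],[0,0,0]],[0.045,[0,0,-0.03],[0,0,0]]]}}

```text
time: 43.62
tool_pos: [0.495, -0.3503, 0.1216]
ee_rot: [3.137, -0.002, 3.141]
wrist_force: [0.2, 0.2, -0.4]
width: 0.0445
finger_force: 0.0
```

Call:
{"api": "drive_tool", "payload": {"series": [[0.045,[0,0,-0.05],[0,0,0]],[0.045,[0,0,-0.08],[0,0,0]],[0.045,[0,0,-0.08],[0,0,0]],[0.045,[0,0,-0.08],[0,0,0]]]}}

```text
time: 44.12
tool_pos: [0.4958, -0.3511, 0.2028]
ee_rot: [3.14, 0.001, 3.141]
wrist_force: [-0.1, -0.2, -1.2]
width: 0.045
finger_force: 0.0
```

```bash
python3 - <<'E'
from m import *
go(.497,-.3517,.0945)
c=imaging.get_calibration("wrist");im=snap("wrist","w17")
h=cv2.cvtColor(im,cv2.COLOR_RGB2HSV)
m=cv2.inRange(h,(5,90,30),(21,255,255));m[400:]=0
for k in sorted(cv2.findContours(m,0,1)[0],key=cv2.contourArea)[-2:]: print(cv2.contourArea(k),cv2.boundingRect(k),cv2.fitEllipse(cv2.convexHull(k)))
a=np.linspace(0,2*np.pi,181)
for x,y in ((.496,-.3517),(.498,-.3517)):
  P=np.array([proj("wrist",(x+.033*np.cos(t),y+.033*np.sin(t),z),c) for t in a for z in (.055,.063)]).astype(np.float32)
  print(P.min(0),P.max(0),cv2.fitEllipse(cv2.convexHull(P)))
m=cv2.inRange(h,(0,0,100),(180,60,255))
# dish left/right extents along centre row
r=im[235].mean(1).astype(int);print(r[195:240],r[400:445])
col=im[:,300].mean(1).astype(int);print(col[110:160])
P=np.array([proj("wrist",(.497+.076*np.cos(t),-.352+.076*np.sin(t),.014),c) for t in a]);print("dish",P.min(0),P.max(0))
E
```

```text
t 44.12 pos [ 0.4958 -0.3511  0.2028] shift [-0.0011 -0.0007  0.1083] rot [ 0.0018  0.0011 -0.0008] w 0.045 F [-0.1 -0.2 -1.2]
53.0 (189, 393, 15, 7) ((195.99468994140625, 398.9029541015625), (11.878615379333496, 14.058425903320312), 91.31719970703125)
6511.0 (272, 187, 89, 97) ((315.76544189453125, 235.7849578857422), (88.76425170898438, 96.18821716308594), 0.46453937888145447)
[271.53555 192.76407] [363.1495  282.85883] ((317.3346252441406, 237.95350646972656), (90.1468734741211, 91.52383422851562), 89.3951644897461)
[271.6182  195.53192] [363.0628 285.3688] ((317.3323059082031, 240.5926971435547), (89.89588928222656, 91.36217498779297), 89.43331909179688)
[132 132 133 133 132 125 103  82  71  72  73  76  77  77  75  74  76  71
  76  73  73  76  72  73  74  76  74  74  73  72  71  81 128 192 215 216
 214 209 209 203 200 200 200 200 200] [122 124 123 124 144 173 169 144 128 121 100  80  74  75  72  76  75  75
  74  72  76  77  72  73  75  74  76  74  74  72  73  74  70  73  75  72
  74  76  78  98 113 120 131 132 131]
[132 134 136 135 135 132 137 131 131 132 131 130 132 132 132 131 136 131
 133 133 133 131 136 152 199 215 214 208 202 196 196 195 194 194 191 193
 193 193 191 189 188 185 185 194 208 221 225 229 228 229]
dish [225.30701835 130.68127559] [408.30051646 308.93019562]
```

Call:
{"api": "drive_tool", "payload": {"series": [[0.045,[0.06,0.05,-0.04],[0,0,0]],[0.045,[0.11,0.11,-0.06],[0,0,0]],[0.045,[0.15,0.17,-0.06],[0,0,0]],[0.045,[0.17,0.23,-0.06],[0,0,0]],[0.045,[0.17,0.28,-0.06],[0,0,0]]]}}

```text
time: 44.8
tool_pos: [0.3325, -0.1037, 0.2613]
ee_rot: [3.14, 0.001, 3.138]
wrist_force: [0.7, 1.4, 0.1]
width: 0.0448
finger_force: 0.0
```

```bash
python3 - <<'E'
from m import *
go(.33,-.07,.26)
im=imaging.snapshot("top")
for a in tan(im,(8,75,60),(21,255,255),amin=100): print(np.round(a[:2],1),np.round(a[2],1),a[3],hit("top",a[0],a[1],.06))
g=cv2.cvtColor(im,cv2.COLOR_RGB2GRAY)[215:305,415:505]
_,m=cv2.threshold(cv2.GaussianBlur(g,(3,3),0),128,255,0)
c=max(cv2.findContours(m,0,1)[0],key=cv2.contourArea);e=cv2.fitEllipse(cv2.convexHull(c));print(e,hit("top",e[0][0]+415,e[0][1]+215,.014))
s=imaging.snapshot("scene");h=cv2.cvtColor(s,cv2.COLOR_RGB2HSV)
m=cv2.inRange(h,(8,60,60),(30,255,255))[260:330,200:262]
for k in cv2.findContours(m,0,1)[0]:
    if cv2.contourArea(k)>30: print("scene",cv2.boundingRect(k))
for X in [(.4965,-.352,.005),(.4965,-.352,.081),(.4965,-.352,.055)]: print(proj("scene",X)-[200,260])
E
```

```text
t 44.8 pos [ 0.3325 -0.1037  0.2613] shift [0.0026 0.0337 0.0014] rot [ 0.0016  0.0007 -0.0033] w 0.0448 F [0.7 1.4 0.1]
[461.2 257.9] [23.7 28.3] 524.5 [ 0.49461822 -0.34644156  0.06      ]
[115.  250.7] [30.9 44.1] 971.0 [0.53869608 0.56177362 0.06      ]
[197.2 197. ] [18.  24.8] 331.5 [0.67710038 0.34394575 0.06      ]
((43.68980407714844, 44.089595794677734), (54.86695861816406, 57.01361083984375), 130.80592346191406) [ 0.49549667 -0.35186836  0.014     ]
scene (17, 36, 27, 34)
[30.25806362 59.42842626]
[27.70781914 37.4833873 ]
[28.59978726 45.15883769]
```

```bash
python3 -c "
from bench import robot
print(robot.close_job())"
```

```text
the job is handed in; nothing more can be done
None
```

The job is handed in at about 45 s: all three cakes lying out are in the dispenser with the catches out over them. The drainer, block and cover stand stacked in the dish, knob up and about 2 mm off centre at most by the cameras.

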